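Put the stone carver's tools away

ROBOT

A 6-joint arm with a two-finger parallel gripper is mounted at the origin on the work surface. World frame = base frame: x ahead of the robot, y to its left, z up, the work surface at z = 0. Lengths are in m, angles in degrees, forces in N, time in s.
With the tool pointing down it reaches from about 0.3 to 0.875 m from the base axis. Payload 4.2 kg.
Tool frame: the origin (TCP) lies between the finger pads; the fingertips stand 11 mm ahead of it and the grasp point (between the pads) lies 8 mm behind it; z points along the fingers, y is the direction in which the jaws open and shut (so a half turn about z gives the same grasp; the last joint's range is limited). The gripper opens to 85 mm and grips with 20 to 120 N. Pads are 22 mm wide; open, the fingers measure 114 mm over their backs; the gripper's body (76 mm by 85 mm) begins 54 mm behind the grasp point. The pads swing forward as they close: fully open they stand 13 mm farther back than shut.
Start: joints at [-78.323, 18.312, 89.639, -0, 72.044, -1.146], TCP at [0.128, -0.561, 0.242] pointing down, gripper open.
Joint ranges: [-177.97, 177.97], [-48.28, 115.42], [12.27, 149.76], [-77.06, 257.06], [2.81, 150.46], [-146.56, 146.56]. Speed limits (degrees/s): [147.25, 147.25, 180, 180, 180, 180].

INTERFACE

Orientations are given as [roll, pitch, yaw] about the fixed x, y, z axes, in that order (R = Rz(yaw) Ry(pitch) Rx(roll)).
In Python, from cell import env gives the robot as it stands. The module is installed in compiled form; this text tells all that it offers.
- The arm moves only by the tool jog_arm, never from a script. Its arguments are lists of equal length, an entry for each row: "travel": the shift along the tool's x, y, z in mm, a list of three; "yaw": the turn about the tool's z in rad; "jaw": the closure, from -1 (fully open) to 1 (shut). A call has 1 to 12 rows; each row is the pose to reach, as a shift and turn from the pose commanded when the call began, along the tool's axes at that moment; what a row does not reach only later rows make up. A row lasts 1/8 s, in which the tool goes at most 62.5 mm and 10.7 degrees, less where a joint would pass 70% of its speed; a pose out of reach is approached as far as the arm can. A call with a gripper value outside its range is refused whole. The fingers move at their own pace and stop on an object; "grip_force" is the grip in N (left out, the last holds). Time passes only in rows, so rows that repeat a pose let the fingers close. It gives the time, the measured TCP pose, the force and the opening at its end, in the units of the state.
- env.sense(): the state, without advancing time (a new reading comes with each control period).
- env.grab_frame(name): name is "scene" or "top" or "wrist"; returns (picture, depth): 480x640x3 uint8, red, green, blue; 480x640 float32, m along the optical axis (not along the pixel's ray), 0 where there is no reading.
- env.camera_model(name): a dict with "fx", "fy", "cx", "cy" (pixels), "k1" (the pictures are not rectified: a ray, as slopes to the right and down, at radius r is drawn at 1 + k1 r^2 times it, then the intrinsics apply), "R" (3x3) and "t" (3): a world point X has camera coordinates R X + t; the wrist camera has in their place "T_tool_cam" (4x4, takes a point from camera to tool coordinates, whose origin is the TCP and whose axes are the flange's). Camera axes: x right, y down, z forward; pixel columns grow to the right and rows downward; lengths in m; the calibration is good to about 2 mm. A picture is of the moment at which its call begins: read the wrist's pose just before it. camera_model takes no time and is no camera call.
- env.hand_in(): hands the job in, once; it reports no verdict.
Trained networks look in the newest picture that a camera, given by its name, has taken for a name from the list of things; names that differ only in an ending like _2 or _b are one class to them, and where a whole thing is asked for, a point or a joint stands for the part that bears it (a point fixed in the world has none). Each returns a list of dicts, best first, with "p" (0 to 1); they miss things now and then, are a little off and sometimes report something else, mostly with a low value. They report only what shows in the picture. A call takes as long as a camera call.
- env.boxes_of(camera, label): "xyz" ([x, y, z] in m, in world coordinates, good to about 4 mm: the middle of the surface that is visible of it).
- env.pinpoint(camera, label): "xyz" ([x, y, z] in m, in world coordinates, good to about 4 mm: a listed point, or the origin of a listed thing).
The state is a dict: "t": time; "q": joint angles; "qvel": joint speeds; "joint_efforts": joint torques, N m; "eef_pos": TCP position; "ee_rot": TCP orientation; "ft_force": force on the tool from outside, world axes, zero at the start; "torque": the same for the moment, N m; "width": finger opening in m.
Only numpy, scipy, OpenCV 4.12 (cv2) and the standard library are available. Lean on these libraries where they do the work, as an engineer would, in place of code of your own. Each camera call takes 0.05 s, during which the arm holds its last target.

TASK

Put the carving bench's tools away for the night: pull out the chest's drawer, lay every rubbing stone in a pocket of its own, flat on the pocket's floor, and push the drawer fully shut. Slide each of the two scrapers blade first into the slotted holder that matches its width, fully home with its handle against the holder and sticking out, at any point of the job. Leave the other things on the bench where they are, and let go of everything at the end.

Things in the scene. Friction and masses are not known exactly. Their poses are not given: they have to be found in the camera images.
- drawer (a joint): Travel (m) of the drawer of the wooden tool chest: 0 shut, 0.14 fully out, 0 to 25 mm open at the start. It slides towards the robot along the chest's -x with about 1.5 N of friction and stays where it is left. Its front is 220 mm wide and reaches 8 to 58 mm above the bench.
- chest: Low brown wooden tool chest, fixed to the bench, 160 mm deep (x) by 244 mm wide (y) by 72 mm high, with one drawer. Origin: centre of its underside. Its front faces its own -x, roughly towards the robot, at x = -80 mm.
- knob (a point): Middle of the drawer's round dark wooden knob: a cylinder 28 mm across and 24 mm long along the drawer's travel, centred 35 mm in front of the drawer front and 38 mm above the bench. Moves with the drawer; axes as the chest's. Can be pinched from above across y.
- pocket0 (a point): Floor centre (12 mm above the bench) of one of four like pockets in the drawer's black insert: 64 mm long (chest's x), 34 mm wide (y), 10 mm deep, 54 mm apart along y, pocket0 at the -y end. 52 mm behind the drawer front: inside the chest while shut, all free from above at 110 mm of travel. Moves with the drawer; axes as the chest's.
- pocket1 (a point): Floor centre (12 mm above the bench) of one of four like pockets in the drawer's black insert: 64 mm long (chest's x), 34 mm wide (y), 10 mm deep, 54 mm apart along y, pocket0 at the -y end. 52 mm behind the drawer front: inside the chest while shut, all free from above at 110 mm of travel. Moves with the drawer; axes as the chest's.
- pocket2 (a point): Floor centre (12 mm above the bench) of one of four like pockets in the drawer's black insert: 64 mm long (chest's x), 34 mm wide (y), 10 mm deep, 54 mm apart along y, pocket0 at the -y end. 52 mm behind the drawer front: inside the chest while shut, all free from above at 110 mm of travel. Moves with the drawer; axes as the chest's.
- pocket3 (a point): Floor centre (12 mm above the bench) of one of four like pockets in the drawer's black insert: 64 mm long (chest's x), 34 mm wide (y), 10 mm deep, 54 mm apart along y, pocket0 at the -y end. 52 mm behind the drawer front: inside the chest while shut, all free from above at 110 mm of travel. Moves with the drawer; axes as the chest's.
- stone0: Grey rubbing stone, a plain bar 56 mm long (its x) by 26 by 26 mm, about 85 g, loose on the bench on a long face. Origin at its centre. May be absent (None): 2 to 4 are present, all alike. Seated in a pocket it stands 16 mm above the rim, its centre 13 mm above the pocket's floor.
- stone1: Grey rubbing stone, a plain bar 56 mm long (its x) by 26 by 26 mm, about 85 g, loose on the bench on a long face. Origin at its centre. May be absent (None): 2 to 4 are present, all alike. Seated in a pocket it stands 16 mm above the rim, its centre 13 mm above the pocket's floor.
- stone2: Grey rubbing stone, a plain bar 56 mm long (its x) by 26 by 26 mm, about 85 g, loose on the bench on a long face. Origin at its centre. May be absent (None): 2 to 4 are present, all alike. Seated in a pocket it stands 16 mm above the rim, its centre 13 mm above the pocket's floor.
- stone3: Grey rubbing stone, a plain bar 56 mm long (its x) by 26 by 26 mm, about 85 g, loose on the bench on a long face. Origin at its centre. May be absent (None): 2 to 4 are present, all alike. Seated in a pocket it stands 16 mm above the rim, its centre 13 mm above the pocket's floor.
- scraper_wide: Scraper with the wide blade, loose and flat on the bench, about 120 g, alike either way up. Dark wooden handle 100 (x) by 24 (y) by 22 mm (z); steel blade 80 long, 60 wide, 3 mm thick from the middle of its end face. Origin: middle of the handle. +x to the blade: handle end face at x = 50, blade tip at 130, centre of mass about 30 mm.
- scraper_narrow: Scraper with the narrow blade, loose and flat on the bench, about 120 g, alike either way up. Dark wooden handle 100 (x) by 24 (y) by 22 mm (z); steel blade 80 long, 40 wide, 3 mm thick from the middle of its end face. Origin: middle of the handle. +x to the blade: handle end face at x = 50, blade tip at 130, centre of mass about 30 mm.
- slot_wide (a point): Mouth centre of the wide slot, 45 mm above the bench in the front of a fixed wooden holder 90 deep, 98 wide, 63 mm high. x leads into the slot, z up. Slot 66 wide, 8 mm high, level, right through; its roof is two 16 mm lips with a gap. Blade goes in level until the handle meets the holder: scraper origin at x = -50 mm. It then droops up to 4 degrees.
- slot_narrow (a point): Mouth centre of the narrow slot, 45 mm above the bench in the front of a fixed wooden holder 90 deep, 78 wide, 63 mm high. x leads into the slot, z up. Slot 46 wide, 8 mm high, level, right through; its roof is two 12 mm lips with a gap. Blade goes in level until the handle meets the holder: scraper origin at x = -50 mm. It then droops up to 4 degrees.
- carving: Flat slate carving, about 150 by 160 mm and 50 mm high, a bystander to leave alone. Origin: centre of its underside.
- pan: Shallow round dark steel pan, 150 mm across and 28 mm high, a bystander to leave alone. Origin: centre of its underside.
- case: Pink plastic case, 75 by 190 by 30 mm, a bystander to leave alone. Origin: centre of its underside.
- bottle: Clear plastic bottle, 70 mm across and 170 mm high, a bystander to leave alone. Origin: centre of its underside.

How it is judged (in metres and radians):
On the way, in this order (a step that is already met when the one before it is completed fails the run):
1. the drawer is pulled out, by more than 90 mm (value of joint drawer above 0.09 m), for 0.2 s.
2. every stone present lies in a pocket of the drawer, on its floor (x of stone0 in the frame of pocket0 between -0.008 and 0.008 m and z of stone0 in the frame of pocket0 between 0.008 and 0.017 m and y of stone0 in the frame of pocket0 between -0.01 and 0.172 m and angle between the x axis of each of stone0, stone1, stone2, stone3 and the x axis of pocket0, either way round below 0.2 rad and x of stone1 in the frame of pocket0 between -0.008 and 0.008 m and z of stone1 in the frame of pocket0 between 0.008 and 0.017 m and y of stone1 in the frame of pocket0 between -0.01 and 0.172 m and x of stone2 in the frame of pocket0 between -0.008 and 0.008 m and z of stone2 in the frame of pocket0 between 0.008 and 0.017 m and y of stone2 in the frame of pocket0 between -0.01 and 0.172 m and x of stone3 in the frame of pocket0 between -0.008 and 0.008 m and z of stone3 in the frame of pocket0 between 0.008 and 0.017 m and y of stone3 in the frame of pocket0 between -0.01 and 0.172 m), for 0.2 s.
3. the drawer is shut, to within 7 mm (value of joint drawer below 0.007 m), for 0.2 s.
At the end, for the whole second after the job is handed in: Stones lie along drawer pockets, on the floor (8 mm lengthwise, 4 mm in height, 0.2 rad); drawer within 7 mm of shut; each scraper at rest in the slot of its width, handle within 7 mm of the holder (8 mm sideways, 10 mm in height, 0.12 rad). Bystanders within 30 mm (all of step 2 and value of joint drawer below 0.007 m and x of scraper_wide in the frame of slot_wide between -0.057 and -0.044 m and y of scraper_wide in the frame of slot_wide between -0.008 and 0.008 m and z of scraper_wide in the frame of slot_wide between -0.01 and 0.01 m and angle between the x axis of scraper_wide and the x axis of slot_wide, either way round below 0.12 rad and linear speed of each of scraper_wide, scraper_narrow below 0.02 m/s and x of scraper_narrow in the frame of slot_narrow between -0.057 and -0.044 m and y of scraper_narrow in the frame of slot_narrow between -0.008 and 0.008 m and z of scraper_narrow in the frame of slot_narrow between -0.01 and 0.01 m and angle between the x axis of scraper_narrow and the x axis of slot_narrow, either way round below 0.12 rad); the robot touches nothing.
It fails at once if the carving is moved by more than 30 mm (distance of carving from where it was at the start of the episode above 0.03 m).
It fails at once if the pan is moved by more than 30 mm (distance of pan from where it was at the start of the episode above 0.03 m).
It fails at once if the case is moved by more than 30 mm (distance of case from where it was at the start of the episode above 0.03 m).
It fails at once if the bottle is moved by more than 30 mm (distance of bottle from where it was at the start of the episode above 0.03 m).
Of stone0, stone1, stone2, stone3 only 2 to 4 are there at a start; the rules pass over those that are not, and their reading is None.
At some moment in a run one of stone0, stone1, stone2, stone3, scraper_wide, scraper_narrow may be knocked a few centimetres aside while the robot is not near it.
Once in a run the grip may slacken for a moment while it holds something.
It also fails if it takes over 210 s, if anything falls off the work surface, if the arm or the gripper's body presses on something with over 40 N, if the wrist force passes 120 N, or if a joint passes its speed limit or range.

## Working session

There is one attempt and no reset: what is moved stays moved. The work goes in short steps, Python scripts to look and compute and a tool call to move; the robot and the scene stay as the last step left them, time stands still between calls to the robot, and variables do not carry over. Pictures are saved under pics/ and viewed, and the job is handed in when it is done.

Besides the shell and the picture viewer there is one more tool, called after "Emit:" by a JSON object that holds its "method" and its "body". jog_arm: Moves the arm, as the interface text tells. Its arguments: {"type":"object","properties":{"travel":{"type":"array","items":{"type":"array","items":{"type":"number"}}},"yaw":{"type":"array","items":{"type":"number"}},"jaw":{"type":"array","items":{"type":"number"}},"grip_force":{"type":"number"}},"required":["travel","yaw","jaw"]}

```bash
ls; mkdir -p pics; python3 - <<'E'
from cell import env
import cv2
print(env.sense())
for n in ["scene","top"]:
    p,d=env.grab_frame(n); cv2.imwrite(f"pics/{n}0.png",p[:,:,::-1])
    m=env.camera_model(n); print(n,m)
    for l in ["chest","knob","pocket0","stone0","scraper_wide","scraper_narrow","slot_wide","slot_narrow","carving","pan","case","bottle"]:
        r=env.pinpoint(n,l)
        print(l,[(round(x['p'],2),[round(float(v),3) for v in x['xyz']]) for x in r])
print(env.camera_model("wrist"))
E
```

```text
pics
{'t': 0.0, 'q': array([-7.83237126e+01,  1.83522483e+01,  8.97063653e+01,  1.07419558e-03,
        7.20440186e+01, -1.14548717e+00]), 'qvel': array([-0.07516414, -0.05228982,  0.03020493,  0.0803323 ,  0.11033041,
       -0.04819125]), 'joint_efforts': array([ 2.44789881e-03, -4.15514767e+01, -2.34156919e+01,  2.42439155e-04,
        8.30892823e-03,  2.19276586e-06]), 'eef_pos': array([ 0.12752157, -0.560214  ,  0.24147643]), 'ee_rot': array([-1.79897409e+02, -3.07281523e-03,  1.28214397e+01]), 'ft_force': array([ 0.39613664,  0.09310121, -0.70408116]), 'torque': array([0.00947791, 0.04278749, 0.00623311]), 'width': 0.0851301863597894}
scene {'fx': 523.7993457152492, 'fy': 523.7993457152492, 'cx': 325.3353686147747, 'cy': 240.04462447643908, 'k1': -0.14740094325337716, 'R': array([[ 0.77657999,  0.62976374,  0.01792086],
       [ 0.35718558, -0.41666784, -0.83594639],
       [-0.51898168,  0.65558031, -0.54851843]]), 't': array([-0.45658743, -0.15823131,  1.94842   ])}
chest [(0.68, [0.368, -0.548, -0.001]), (0.63, [0.686, -0.255, -0.0])]
knob [(0.54, [0.552, -0.257, 0.04])]
poc
[... 1582 characters left out ...]
])]
pan [(0.83, [0.555, -0.544, -0.001])]
case [(0.68, [0.465, 0.56, 0.001]), (0.47, [0.787, 0.021, -0.005]), (0.16, [0.448, -0.041, 0.013])]
bottle [(0.86, [0.376, -0.543, 0.001]), (0.25, [0.549, -0.261, 0.037])]
{'fx': 335.06355560578925, 'fy': 335.06355560578925, 'cx': 317.59991744986684, 'cy': 238.6409224573962, 'k1': 0.01846604840537348, 'T_tool_cam': array([[ 2.80886960e-04, -9.44845306e-01, -3.27516821e-01,
         8.45962146e-02],
       [ 9.99999777e-01,  4.63629520e-04, -4.79887652e-04,
        -7.51652188e-04],
       [ 6.05266062e-04, -3.27516613e-01,  9.44845226e-01,
        -1.31191130e-01],
       [ 0.00000000e+00,  0.00000000e+00,  0.00000000e+00,
         1.00000000e+00]])}
```

View pics/top0.png

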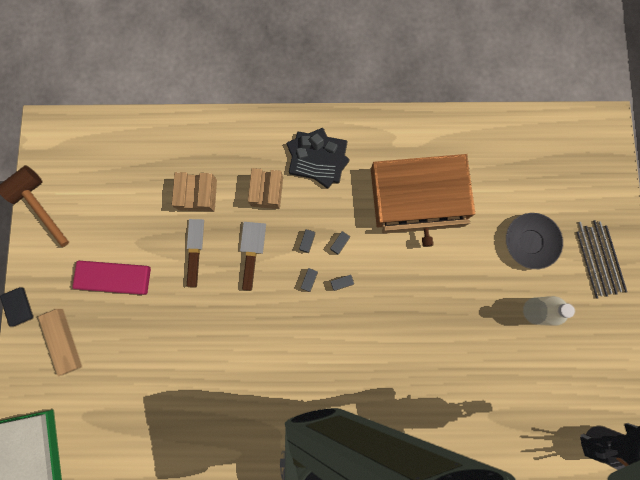

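View pics/scene0.png

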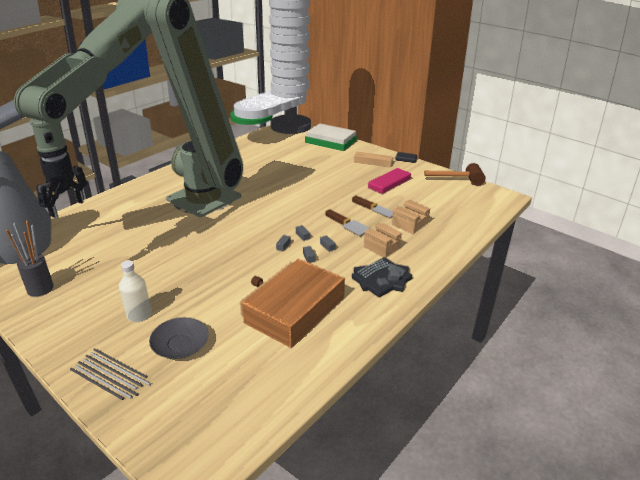

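Top view: four stones at (306,241), (340,243), (309,280) and (341,283). The chest is at (422,190) with its knob at (428,239). The narrow scraper at (193,255) lies before the wide holder at (195,190), and the wide scraper at (250,255) before the narrow holder at (265,187).

```bash
cat > h.py <<'E'
from cell import env
import numpy as np, cv2
from scipy.spatial.transform import Rotation as Ro
np.set_printoptions(precision=4,suppress=True)
def pose():
    s=env.sense(); T=np.eye(4)
    T[:3,:3]=Ro.from_euler('xyz',s['ee_rot'],degrees=True).as_matrix(); T[:3,3]=s['eef_pos']; return s,T
def cloud(name,fn=None):
    s,T=pose(); p,d=env.grab_frame(name)
    if fn: cv2.imwrite(f"pics/{fn}.png",p[:,:,::-1])
    m=env.camera_model(name)
    K=np.array([[m['fx'],0,m['cx']],[0,m['fy'],m['cy']],[0,0,1]])
    v,u=np.mgrid[0:480,0:640]
    uv=np.stack([u,v],-1).reshape(-1,1,2).astype(np.float64)
    r=cv2.undistortPoints(uv,K,np.array([m['k1'],0,0,0,0])).reshape(480,640,2)
    P=np.dstack([r*d[...,None],d])
    if name=="wrist":
        Tc=T@m['T_tool_cam']; W=P@Tc[:3,:3].T+Tc[:3,3]
    else: W=(P-m['t'])@m['R']
    W[d<=0]=np.nan
    return p,d,W
def rects(W,z0,z1,box,amin=100,amax=1e9,px=1000):
    """blobs with height in z0..z1 inside box [x0,x1,y0,y1]; map at 1 mm, returns rects"""
    x0,x1,y0,y1=box
    with np.errstate(invalid='ignore'):
        m=(W[...,2]>z0)&(W[...,2]<z1)&(W[...,0]>x0)&(W[...,0]<x1)&(W[...,1]>y0)&(W[...,1]<y1)
    n,lab=cv2.connectedComponents(m.astype(np.uint8))
    out=[]
    for i in range(1,n):
        q=W[lab==i]
        if len(q)<amin: continue
        (c,wh,a)=cv2.minAreaRect(q[:,:2].astype(np.float32)*1000)
        if wh[0]<wh[1]: wh=wh[::-1]; a+=90
        a=(a+90)%180-90
        out.append((len(q),np.round(c,1),np.round(wh,1),round(a,1),round(float(np.median(q[:,2]))*1000,1)))
    return out
def goto(xyz,yaw,tilt=True):
    """shift in mm along tool axes and turn (rad) to reach TCP xyz (m), yaw deg"""
    s,T=pose(); sh=T[:3,:3].T@(np.array(xyz)-T[:3,3])*1000
    dy=-((yaw-s['ee_rot'][2]+180)%360-180)
    print("t",round(s['t'],2),"pos",s['eef_pos'],"rot",s['ee_rot'],"w",round(s['width'],4))
    print("shift",np.round(sh,1),"turn",round(np.radians(dy),3))
E
python3 - <<'E'
from h import *
p,d,W=cloud("top")
print("stones");[print(r) for r in rects(W,.018,.034,(.35,.62,-.12,.12),30)]
print("chest");[print(r) for r in rects(W,.062,.082,(.5,.85,-.42,-.1),100)]
print("holders");[print(r) for r in rects(W,.05,.075,(.6,.8,.09,.45),30)]
print("scr");[print(r) for r in rects(W,.006,.034,(.35,.63,.12,.45),30)]
E
```

```text
stones
(219, array([555.8,  47.6]), array([56.1, 25.9]), -18.6, 25.2)
(214, array([550.1, -38.3]), array([56.1, 26. ]), -34.8, 25.5)
(224, array([454. ,  42.1]), array([56.1, 26.2]), -21.7, 25.4)
(224, array([446.3, -43.3]), array([55.3, 26. ]), -72.4, 25.3)
chest
(5897, array([ 683.9, -252.2]), array([245.5, 161.8]), -85.3, 71.5)
holders
(385, array([695.1, 181.4]), array([90.4, 28.9]), -5.7, 62.4)
(384, array([690.1, 131.2]), array([90.9, 28.2]), -6.1, 62.6)
(472, array([686. , 376.3]), array([90.7, 34.2]), -1.9, 62.2)
(466, array([684.1, 311.4]), array([90.7, 35.2]), -2.4, 62.4)
scr
(846, array([529. , 342.9]), array([182. ,  43.8]), 0.5, 14.9)
(1061, array([517.2, 194.3]), array([180.2,  62.5]), -5.8, 13.7)
```

```bash
python3 - <<'E'
from h import *
p,d,W=cloud("top")
print("knob");[print(r) for r in rects(W,.030,.060,(.5,.61,-.30,-.22),8)]
c=np.array([683.9,-252.2]);a=np.radians(4.7);u=np.array([np.cos(a),np.sin(a)])
print("front",c-80*u, "knob shut+drawer0", c-(115+0)*u,"25", c-140*u)
goto([.545,-.26,.12],4.7)
E
```

```text
knob
(318, array([ 566.8, -261.7]), array([77.1, 59.4]), -85.1, 50.7)
front [ 604.169  -258.7551] knob shut+drawer0 [ 569.2867 -261.6229] 25 [ 544.3708 -263.6714]
t 1.4 pos [ 0.1276 -0.5607  0.2423] rot [179.9951  -0.0019  12.8226] w 0.0854
shift [ 473.7 -200.6  122.3] turn 0.142
```

Emit:
{"method": "jog_arm", "body": {"travel": [[474, -201, 0], [474, -201, 0], [474, -201, 0], [474, -201, 0], [474, -201, 0], [474, -201, 0], [474, -201, 0], [474, -201, 0], [474, -201, 0], [474, -201, 0], [474, -201, 60], [474, -201, 60]], "yaw": [0.142, 0.142, 0.142, 0.142, 0.142, 0.142, 0.142, 0.142, 0.142, 0.142, 0.142, 0.142], "jaw": [-1, -1, -1, -1, -1, -1, -1, -1, -1, -1, -0.2, -0.2], "grip_force": 40}}

```text
t: 2.9
eef_pos: [0.5409, -0.2594, 0.1785]
ee_rot: [-179.7, 0.6, 4.6]
ft_force: [-0.4, 0.4, -0.4]
width: 0.0519
```

```bash
python3 - <<'E'
from h import *
goto([.5505,-.263,.03],4.7)
p,d,W=cloud("wrist","w1")
print("knob");[print(r) for r in rects(W,.040,.056,(.5,.575,-.30,-.22),8)]
for l in ["knob","pocket0"]: print([(round(r['p'],2),np.array(r['xyz'])) for r in env.pinpoint("wrist",l)])
E
```

```text
t 2.9 pos [ 0.5409 -0.2594  0.1785] rot [-179.7096    0.5516    4.5749] w 0.0519
shift [ 10.7   5.1 148.4] turn -0.002
knob
(1159, array([ 557.2, -260.6]), array([36. , 27.4]), 3.9, 48.2)
[(0.7, array([ 0.5519, -0.2593,  0.0409]))]
[]
```

View pics/w1.png

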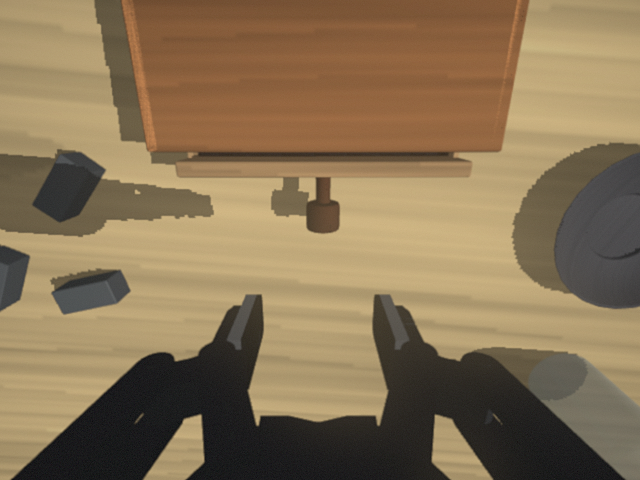

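```bash
python3 - <<'E'
from h import *
goto([.5515,-.261,.03],4.7)
E
```

```text
t 3.05 pos [ 0.5455 -0.261   0.1845] rot [179.8903  -0.1495   4.6002] w 0.051
shift [  5.6   0.2 154.5] turn -0.002
```

Emit:
{"method": "jog_arm", "body": {"travel": [[6, 0, 60], [6, 0, 110], [6, 0, 154], [6, 0, 154], [6, 0, 154], [6, 0, 154], [6, 0, 154], [6, 0, 154], [6, 0, 154]], "yaw": [0, 0, 0, 0, 0, 0, 0, 0, 0], "jaw": [-0.2, -0.2, -0.2, -0.2, 1, 1, 1, 1, 1]}}

```text
t: 4.18
eef_pos: [0.5538, -0.2617, 0.0318]
ee_rot: [179.6, -0.4, 4.7]
ft_force: [0.8, -5.5, -1.8]
width: 0.0268
```

Emit:
{"method": "jog_arm", "body": {"travel": [[-20, 0, 0], [-50, 0, 0], [-80, 0, 0], [-110, 0, 0], [-112, 0, 0], [-112, 0, 0]], "yaw": [0, 0, 0, 0, 0, 0], "jaw": [1, 1, 1, 1, 1, 1]}}

```text
t: 4.92
eef_pos: [0.4416, -0.2708, 0.0317]
ee_rot: [179.6, -0.3, 4.7]
ft_force: [-1.7, -5.3, 8.2]
width: 0.027
```

Emit:
{"method": "jog_arm", "body": {"travel": [[0, 0, 0], [0, 0, 0], [0, 0, 0], [0, 0, -60], [0, 0, -120], [0, 0, -160], [60, 0, -200], [60, 0, -200]], "yaw": [0, 0, 0, 0, 0, 0, 0, 0], "jaw": [-0.2, -0.2, -0.2, -0.2, -0.2, -0.2, -0.2, -0.2]}}

```text
t: 5.92
eef_pos: [0.5027, -0.2634, 0.2308]
ee_rot: [179.8, -0.3, 4.8]
ft_force: [-0.6, 0.9, -0.6]
width: 0.0514
```

```bash
python3 - <<'E'
from h import *
for n in ["top","wrist"]:
    p,d,W=cloud(n,n+"2")
    for l in ["knob","pocket0"]: print(n,[(round(r['p'],2),np.array(r['xyz'])) for r in env.pinpoint(n,l)])
    print("pockets");[print(r) for r in rects(W,.005,.017,(.45,.62,-.40,-.14),30)]
    print("frame");[print(r) for r in rects(W,.018,.063,(.40,.60,-.40,-.12),30)]
    print("stones");[print(r) for r in rects(W,.018,.034,(.35,.62,-.12,.12),30)]
goto([.5,0,.2],4.7)
E
```

```text
top [(0.69, array([ 0.4371, -0.2718,  0.0348]))]
top [(0.68, array([ 0.5274, -0.291 ,  0.0143])), (0.62, array([ 0.5329, -0.3436,  0.0097])), (0.61, array([ 0.5232, -0.2317,  0.0136])), (0.58, array([ 0.517 , -0.1843,  0.0096]))]
pockets
(34, array([ 553.1, -291.4]), array([32.2, 13. ]), -86.8, 11.7)
(306, array([ 523.7, -239.7]), array([64.4, 33.9]), 6.3, 11.7)
(308, array([ 518.9, -184.8]), array([65.3, 34.6]), 4.5, 11.8)
(34, array([ 505.4, -286.1]), array([19.3, 14.9]), -6.3, 12.4)
frame
(1777, array([ 531.4, -234.1]), array([195.4, 137. ]), -90.0, 22.7)
(109, array([ 487.9, -353.3]), array([49.2, 17.4]), -84.1, 56.9)
stones
(220, array([556.1,  47.2]), array([56.7, 26.4]), -17.9, 25.5)
(216, array([550.4, -38.7]), array([56.2, 26.1]), -33.7, 25.6)
(222, array([453.8,  42.2]), array([55.9, 26.2]), -21.3, 25.8)
(222, array([446.3, -43.3]), array([55.4, 25.9]), -72.6, 25.6)
wrist [(0.74, array([ 0.4405, -0.2715,  0.0399]))]
wrist [(0.92, array([ 0.5239, -0.2352,  0.0097])), (0.78, array([ 0.5308, -0.3452,  0.0113])), (0.74, array([ 0.5218, -0.1824,  0.0099])), (0.61, array([ 0.5231, -0.2925,  0.0134]))]
pockets
(2026, array([ 517.9, -181.4]), array([63.4, 33. ]), 4.9, 11.8)
(2085, array([ 522.6, -235.8]), array([63.3, 33.6]), 4.5, 11.7)
(2080, array([ 527.1, -290.4]), array([63.3, 33.9]), 4.5, 11.6)
(2031, array([ 531.6, -344.8]), array([63.3, 32.5]), 4.7, 11.7)
frame
(24489, array([ 513.3, -256.8]), array([238.8, 173.4]), -90.0, 22.1)
stones
(586, array([553.8,  36.6]), array([56.8,  9. ]), -11.4, 23.2)
(1961, array([551.7, -37.1]), array([56.6, 26.9]), -34.5, 25.5)
(1668, array([455. ,  43.3]), array([56.6, 27.7]), -22.0, 25.6)
(1392, array([447.8, -41.9]), array([57.1, 26.3]), -72.3, 25.6)
t 6.22 pos [ 0.4978 -0.2629  0.2268] rot [-179.895    0.187    4.665] w 0.0514
shift [  23.7 -261.8   27.2] turn -0.001
```

View pics/wrist2.png

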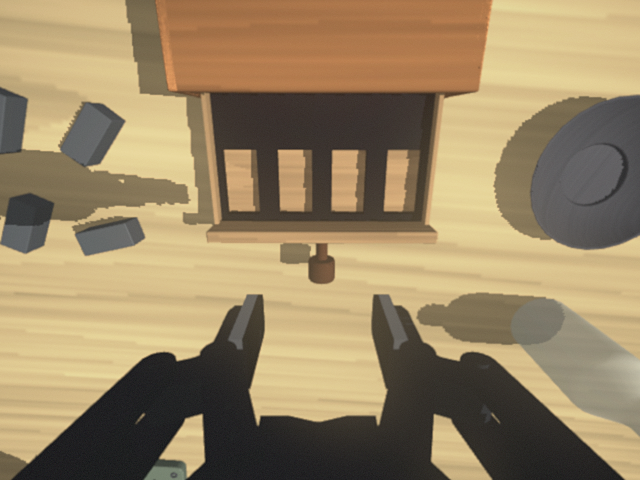

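```bash
python3 - <<'E'
from h import *
p,d,W=cloud("wrist")
a=np.radians(4.7);u=np.array([np.cos(a),np.sin(a)]);v=np.array([-u[1],u[0]])
o=np.array([.5248,-.2631])  # insert middle
L=np.dstack([(W[...,:2]-o)@u,(W[...,:2]-o)@v,W[...,2]])*1000
m=(abs(L[...,0])<10)
q=L[m]; 
for lo in list(range(-130,-76,3))+list(range(77,131,3)):
    s=q[(q[:,1]>=lo)&(q[:,1]<lo+3)]
    if len(s): print(lo,np.round([s[:,2].min(),s[:,2].max()],1),end='; ')
print("\nlengthwise")
m=(abs(L[...,1])<8);q=L[m]
for lo in range(-100,80,4):
    s=q[(q[:,0]>=lo)&(q[:,0]<lo+4)]
    if len(s): print(lo,np.round([s[:,2].min(),s[:,2].max()],1),end='; ')
E
```

```text
-130 [-1.6  1.3]; -127 [-1.7  1.7]; -124 [-1.5  1.1]; -121 [-1.5  1.1]; -109 [32.4 35.4]; -106 [20.4 35. ]; -103 [20.4 23.5]; -100 [10.2 22.6]; -97 [10.4 13.1]; -94 [ 9.9 13.2]; -91 [10.1 13.6]; -88 [10.2 13. ]; -85 [10.1 13.8]; -82 [10.2 12.9]; -79 [10.2 14.1]; 77 [ 9.6 13.2]; 80 [ 9.8 13.6]; 83 [10.1 13.8]; 86 [10.4 13.4]; 89 [10.2 14. ]; 92 [10.  12.9]; 95 [ 8.9 22.8]; 98 [10.9 23.8]; 101 [20.7 35.4]; 104 [19.7 35.2]; 107 [32.  35.2]; 116 [-0.5  0.8]; 119 [-2.3  0.7]; 122 [-2.5  1.6]; 125 [-1.4  1.4]; 128 [-2.6  1.3]; 
lengthwise
-100 [48.7 52.3]; -96 [47.8 52.5]; -92 [47.9 52.7]; -88 [-0.1 52.7]; -84 [-1.6 52.6]; -80 [-0.8 52.9]; -76 [-1.2 52.5]; -72 [-0.9 45.1]; -68 [37.7 44.5]; -64 [38.2 44.8]; -60 [38.8 44.8]; -56 [43.2 44.5]; -52 [56.1 59. ]; -48 [56.1 59.1]; -44 [55.8 59.4]; -40 [19.6 59. ]; -36 [19.6 23. ]; -32 [20.4 23.4]; -28 [20.6 23.5]; -24 [19.2 22.7]; -20 [ 19.7 305.3]; -16 [ 19.6 306.6]; -12 [ 20.2 310.4]; -8 [ 19.7 312.9]; -4 [19.4 23.1]; 0 [19.6 24.2]; 4 [19.4 23.5]; 8 [20. 24.]; 12 [19.5 23.7]; 16 [20.  23.1]; 20 [20.2 23.1]; 24 [19.4 23.4]; 28 [20.  22.9]; 32 [18.6 23. ]; 36 [19.9 23.4]; 40 [20.4 23.1]; 44 [19.6 23.2]; 48 [19.8 23.2]; 52 [19.6 23.2]; 56 [18.9 23.6]; 60 [19.8 23.1]; 64 [19.3 23.6]; 68 [19.6 23.8]; 72 [19.3 23.4]; 76 [20.1 23.5];
```

The wrist view shows the drawer out, with four empty pockets at (242,180), (296,180), (348,180) and (402,180). Now for the first stone, near (551,-38).

```bash
python3 - <<'E'
from h import *
goto([.551,-.038,.15],-34.2)
E
```

```text
t 6.28 pos [ 0.498  -0.263   0.2271] rot [-179.9129    0.1502    4.6524] w 0.0512
shift [  71.3 -219.9   77.2] turn 0.678
```

Emit:
{"method": "jog_arm", "body": {"travel": [[71, -220, 0], [71, -220, 0], [71, -220, 20], [71, -220, 77], [71, -220, 77], [71, -220, 77], [71, -220, 77]], "yaw": [0.678, 0.678, 0.678, 0.678, 0.678, 0.678, 0.678], "jaw": [-0.2, -0.2, -0.2, -0.2, -0.2, -0.2, -0.2]}}

```text
t: 7.15
eef_pos: [0.5523, -0.0391, 0.1521]
ee_rot: [-180.0, -0.1, -34.2]
ft_force: [0.6, -0.3, 0.1]
width: 0.0511
```

```bash
cat > st.py <<'E'
from h import *
import sys
def look(fn=None):
    p,d,W=cloud("wrist",fn); r=rects(W,.018,.034,(.35,.62,-.12,.12),200)
    p,d,W2=cloud("top"); r2=rects(W2,.018,.034,(.35,.62,-.12,.12),60)
    for x in r: print("w",x)
    for x in r2: print("t",x)
    return r
E
python3 - <<'E'
from st import *
look("w3")
goto([.551,-.038,.027],-34.2)
E
```

```text
w (2135, array([552. , -37.3]), array([56. , 25.9]), -35.0, 25.6)
w (1746, array([559.3,  48.2]), array([52.5, 26.5]), -18.8, 25.5)
w (310, array([455.2, -63.8]), array([26.8,  9.8]), 19.9, 25.3)
w (330, array([447.7, -18.7]), array([32.6, 16.3]), -26.4, 25.4)
w (1562, array([455.1,  43.8]), array([57.8, 26.2]), -21.6, 25.6)
t (194, array([556. ,  47.7]), array([56.8, 25.9]), -18.1, 25.7)
t (114, array([541.3, -32.5]), array([33.7, 25.3]), -35.6, 25.8)
t (66, array([451.5,  54.4]), array([48.9, 13.5]), -4.0, 26.0)
t 7.25 pos [ 0.5526 -0.0394  0.1526] rot [-179.9518   -0.1276  -34.2388] w 0.0512
shift [ -2.4  -0.1 125.6] turn -0.001
```

View pics/w3.png

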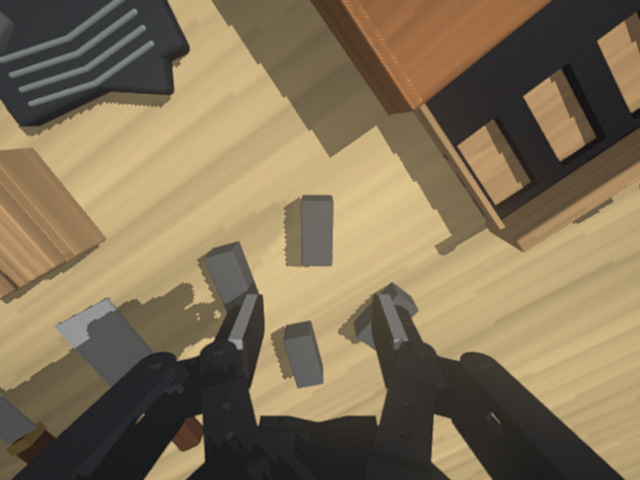

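Stone is right under the tool at (317,230). I'll descend and grip it.

Emit:
{"method": "jog_arm", "body": {"travel": [[-2, -1, 60], [-2, -1, 110], [-2, -1, 125.5], [-2, -1, 125.5], [-2, -1, 125.5], [-2, -1, 125.5], [-2, -1, 125.5], [-2, -1, 125.5], [-2, -1, 80], [-2, -1, 20]], "yaw": [0, 0, 0, 0, 0, 0, 0, 0, 0, 0], "jaw": [-0.2, -0.2, -0.2, 1, 1, 1, 1, 1, 1, 1]}}

```text
t: 8.5
eef_pos: [0.5499, -0.0361, 0.1315]
ee_rot: [179.9, 0.2, -34.2]
ft_force: [1.0, 0.2, -1.0]
width: 0.0246
```

```bash
python3 - <<'E'
from h import *
p,d,W=cloud("wrist","w4")
goto([.5179,-.1814,.13],4.7)
E
```

```text
t 8.55 pos [ 0.555  -0.0365  0.1406] rot [-179.624    -0.6771  -34.1562] w 0.0246
shift [ 50.5 140.8  10.3] turn -0.678
```

View pics/w4.png

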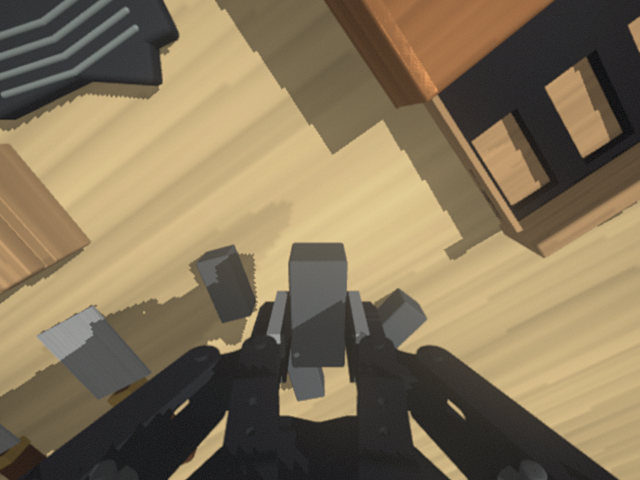

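```bash
cat >> st.py <<'E'
def held(z0=-6,z1=8,fn=None,hy=12):
    s,T=pose(); p,d,W=cloud("wrist",fn)
    L=((W-T[:3,3])@T[:3,:3])*1000
    with np.errstate(invalid='ignore'):
        m=(abs(L[...,1])<hy)&(L[...,2]>z0)&(L[...,2]<z1)&(abs(L[...,0])<150)
    q=L[m]; print("held x",np.round(np.percentile(q[:,0],[0,.5,50,99.5,100]),1),"y",np.round(np.percentile(q[:,1],[1,99]),1),"z med",round(np.median(q[:,2]),1),len(q))
E
python3 - <<'E'
from st import *
held()
goto([.5179,-.1814,.13],4.7)
E
```

```text
held x [-28.2 -27.4   3.9  27.9  28.2] y [-11.8  11.7] z med 1.9 5864
t 8.6 pos [ 0.5553 -0.0365  0.1381] rot [-179.6032   -0.7144  -34.1522] w 0.025
shift [ 50.3 141.    7.7] turn -0.678
```

Emit:
{"method": "jog_arm", "body": {"travel": [[53, 138, 0], [53, 138, 0], [53, 138, 0], [53, 138, 0], [53, 138, 0], [53, 138, 0], [53, 138, 30], [53, 138, 40], [53, 138, 40]], "yaw": [-0.678, -0.678, -0.678, -0.678, -0.678, -0.678, -0.678, -0.678, -0.678], "jaw": [1, 1, 1, 1, 1, 1, 1, 1, 1]}}

```text
t: 9.72
eef_pos: [0.5171, -0.1797, 0.0908]
ee_rot: [-180.0, 0.1, 4.7]
ft_force: [1.0, -0.7, -0.1]
width: 0.0246
```

```bash
python3 - <<'E'
from st import *
held(fn="w5")
p,d,W=cloud("wrist")
[print(r) for r in rects(W,.005,.017,(.45,.62,-.40,-.14),200)]
goto([.5179,-.1814,.044],4.7)
E
```

```text
held x [-27.7 -26.8   4.4  28.5  28.8] y [-11.8  11.6] z med 1.9 5846
(1725, array([ 530.5, -181.5]), array([36.2, 34.2]), 4.7, 11.7)
(4412, array([ 522.3, -237.5]), array([63.3, 32.9]), 4.3, 11.7)
(4238, array([ 527.1, -292.3]), array([63.1, 32.1]), 3.7, 11.7)
(4246, array([ 531.2, -347.2]), array([63.9, 30.8]), 3.4, 11.8)
t 9.82 pos [ 0.518  -0.1802  0.0919] rot [179.9653  -0.0634   4.6869] w 0.0247
shift [-0.3  1.2 47.9] turn -0.0
```

View pics/w5.png

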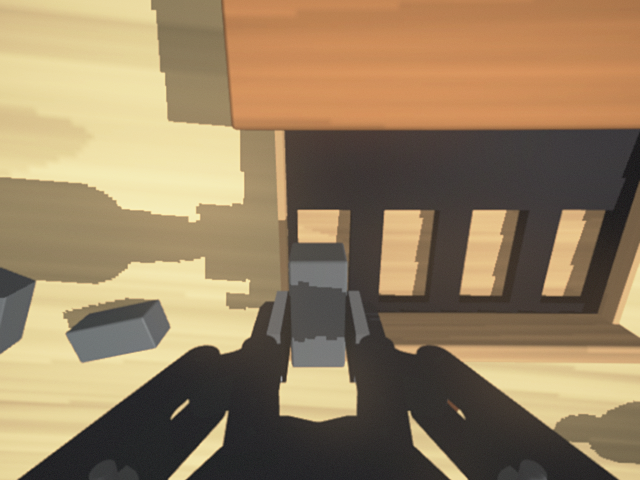

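Stone held and centred over pocket at (322,250) in the picture. I'll lower it and release just inside the pocket.

Emit:
{"method": "jog_arm", "body": {"travel": [[0, 2, 25], [0, 2, 42], [0, 2, 48], [0, 2, 48], [0, 2, 48]], "yaw": [0, 0, 0, 0, 0], "jaw": [1, 1, 1, 1, 1]}}

```text
t: 10.45
eef_pos: [0.5183, -0.1825, 0.0442]
ee_rot: [179.9, -0.1, 4.7]
ft_force: [0.7, 0.3, -0.6]
width: 0.0248
```

Emit:
{"method": "jog_arm", "body": {"travel": [[0, 0, 0], [0, 0, 0], [0, 0, 0], [0, 0, -60], [0, 0, -110], [0, 0, -110]], "yaw": [0, 0, 0, 0, 0, 0], "jaw": [0.2, 0.2, 0.2, 0.2, -0.2, -0.2]}}

```text
t: 11.2
eef_pos: [0.5198, -0.1829, 0.1573]
ee_rot: [179.8, -0.5, 4.7]
ft_force: [0.7, -0.2, -0.7]
width: 0.0513
```

```bash
cat >> st.py <<'E'
def inpocket(fn=None):
    p,d,W=cloud("wrist",fn)
    for r in rects(W,.005,.017,(.45,.62,-.40,-.14),200): print("pk",r)
    for r in rects(W,.0345,.052,(.47,.58,-.40,-.14),100): print("stone",r)
E
python3 - <<'E'
from st import *
inpocket("w6")
goto([.556,.0478,.15],-18.4)
E
```

```text
pk (687, array([ 517.9, -182.4]), array([62.4, 34.2]), 4.6, 11.7)
pk (2776, array([ 522.4, -237.2]), array([62.8, 33.1]), 4.8, 11.7)
pk (2764, array([ 527. , -291.8]), array([63.2, 33. ]), 4.6, 11.7)
pk (2675, array([ 531.3, -346.4]), array([62.8, 32.5]), 4.2, 11.7)
stone (2186, array([ 518.5, -181.2]), array([56.3, 25.7]), 5.5, 37.6)
stone (2661, array([ 485.7, -266. ]), array([218.9,   2.7]), -85.4, 43.6)
t 11.25 pos [ 0.5182 -0.1823  0.1548] rot [179.9214  -0.1739   4.6886] w 0.0512
shift [  56.5 -226.2    4.6] turn 0.403
```

View pics/w6.png

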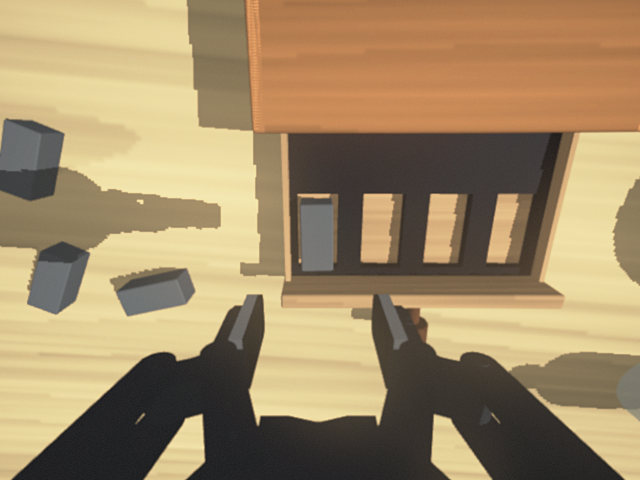

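The first stone is flat in pocket3 at (317,235). Next is the stone near (556,48).

Emit:
{"method": "jog_arm", "body": {"travel": [[56, -226, 0], [56, -226, 0], [56, -226, 0], [56, -226, 0], [56, -226, 5], [56, -226, 5], [56, -226, 5]], "yaw": [0.403, 0.403, 0.403, 0.403, 0.403, 0.403, 0.403], "jaw": [-0.2, -0.2, -0.2, -0.2, -0.2, -0.2, -0.2]}}

```text
t: 12.12
eef_pos: [0.5543, 0.0464, 0.1475]
ee_rot: [179.9, 0.1, -18.5]
ft_force: [-0.9, 0.6, -0.6]
width: 0.0512
```

```bash
python3 - <<'E'
from st import *
r=look("w7")
c=min(r,key=lambda r:np.hypot(r[1][0]-556,r[1][1]-48)); print(c)
goto([c[1][0]/1000,c[1][1]/1000,.025],c[3])
E
```

```text
w (2213, array([557.5,  49.3]), array([55.9, 26. ]), -18.3, 25.6)
w (2072, array([448.3, -41.4]), array([56.3, 28.4]), -72.3, 25.5)
w (1665, array([455.9,  43.9]), array([56.7, 25.9]), -21.5, 25.6)
t (98, array([545. ,  51.3]), array([32.7, 26. ]), -17.6, 24.9)
t (140, array([449.3, -51.9]), array([37. , 26.1]), -73.6, 25.3)
(2213, array([557.5,  49.3]), array([55.9, 26. ]), -18.3, 25.6)
t 12.22 pos [0.5547 0.0463 0.1481] rot [179.9795   0.0192 -18.5178] w 0.0513
shift [  1.7  -3.7 123.1] turn -0.004
```

View pics/w7.png

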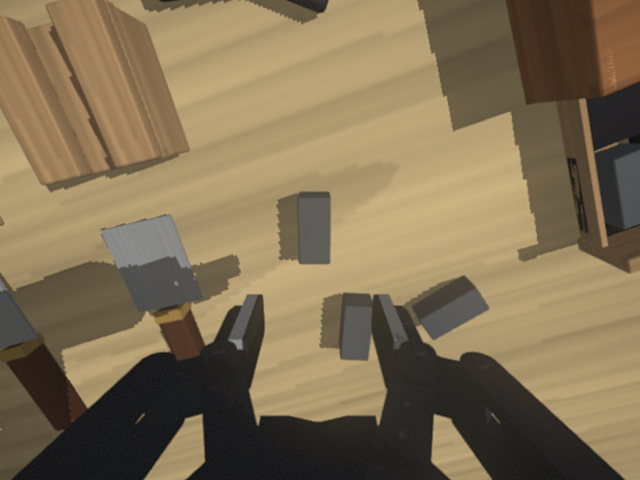

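Emit:
{"method": "jog_arm", "body": {"travel": [[2, -3, 60], [2, -3, 110], [2, -3, 122], [2, -3, 122], [2, -3, 122], [2, -3, 122], [2, -3, 122], [2, -3, 122], [2, -3, 80], [2, -3, 20], [2, -3, 20], [2, -3, 20]], "yaw": [0, 0, 0, 0, 0, 0, 0, 0, 0, 0, 0, 0], "jaw": [-0.2, -0.2, -0.2, 1, 1, 1, 1, 1, 1, 1, 1, 1]}}

```text
t: 13.72
eef_pos: [0.5572, 0.0499, 0.1282]
ee_rot: [180.0, 0.0, -18.4]
ft_force: [0.4, -1.0, -1.3]
width: 0.0246
```

```bash
python3 - <<'E'
from st import *
held()
goto([.5224,-.2362,.09],4.7)
E
```

```text
held x [-29.3 -28.1   2.9  26.9  27.4] y [-11.7  11.6] z med 2.3 5764
t 13.78 pos [0.5567 0.0498 0.1273] rot [179.9457   0.1212 -18.3998] w 0.0248
shift [ 57.8 282.2  37.4] turn -0.403
```

Emit:
{"method": "jog_arm", "body": {"travel": [[59, 282, 0], [59, 282, 0], [59, 282, 0], [59, 282, 0], [59, 282, 0], [59, 282, 10], [59, 282, 37], [59, 282, 37], [59, 282, 37]], "yaw": [-0.403, -0.403, -0.403, -0.403, -0.403, -0.403, -0.403, -0.403, -0.403], "jaw": [1, 1, 1, 1, 1, 1, 1, 1, 1]}}

```text
t: 14.9
eef_pos: [0.5248, -0.2356, 0.0911]
ee_rot: [-180.0, 0.0, 4.7]
ft_force: [0.3, -0.1, -0.0]
width: 0.0245
```

```bash
python3 - <<'E'
from st import *
held()
goto([.5230,-.2362,.038],4.7)
E
```

```text
held x [-28.9 -27.7   3.2  27.3  27.7] y [-11.7  11.6] z med 2.3 5761
t 14.95 pos [ 0.5252 -0.2358  0.0917] rot [179.987   -0.0235   4.7412] w 0.0248
shift [-2.2  0.2 53.7] turn 0.001
```

Emit:
{"method": "jog_arm", "body": {"travel": [[-2, 0, 25], [-2, 0, 44], [-2, 0, 50], [-2, 0, 50], [-2, 0, 50]], "yaw": [0, 0, 0, 0, 0], "jaw": [1, 1, 1, 1, 1]}}

```text
t: 15.58
eef_pos: [0.5235, -0.2367, 0.0423]
ee_rot: [179.9, -0.1, 4.7]
ft_force: [-0.2, 0.2, -0.6]
width: 0.0253
```

Emit:
{"method": "jog_arm", "body": {"travel": [[0, 0, 0], [0, 0, 0], [0, 0, 0], [0, 0, -60], [0, 0, -108], [0, 0, -108], [0, 0, -108]], "yaw": [0, 0, 0, 0, 0, 0, 0], "jaw": [0.2, 0.2, 0.2, 0.2, -0.2, -0.2, -0.2]}}

```text
t: 16.45
eef_pos: [0.5221, -0.2362, 0.1488]
ee_rot: [-180.0, 0.1, 4.7]
ft_force: [-0.1, 0.2, -0.9]
width: 0.0514
```

```bash
python3 - <<'E'
from st import *
inpocket("w8")
goto([.455,.043,.15],-21.5)
E
```

```text
pk (580, array([ 517.7, -181.7]), array([63.3, 32.9]), 4.9, 11.8)
pk (752, array([ 522.3, -236.2]), array([62.7, 34.2]), 4.6, 11.8)
pk (2971, array([ 527. , -290.6]), array([63.5, 33.5]), 4.7, 11.7)
pk (2952, array([ 531.5, -346.1]), array([63.7, 32.4]), 4.5, 11.7)
stone (2377, array([ 518.3, -181.5]), array([56.2, 26.4]), 5.5, 37.6)
stone (2321, array([ 522.5, -235.9]), array([55.9, 25.9]), 4.8, 37.6)
stone (2882, array([ 485.9, -266.4]), array([219.3,   2.2]), -85.3, 43.7)
t 16.5 pos [ 0.5218 -0.2361  0.148 ] rot [-179.9278    0.1338    4.6873] w 0.0511
shift [ -43.8 -283.6   -1.5] turn 0.457
```

View pics/w8.png

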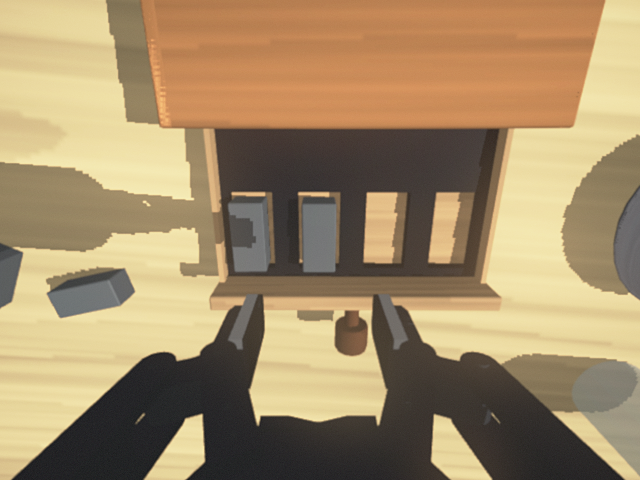

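Two stones are seated at (248,235) and (320,235). The third is near (455,43).

Emit:
{"method": "jog_arm", "body": {"travel": [[-44, -284, -2], [-44, -284, -2], [-44, -284, -2], [-44, -284, -2], [-44, -284, -2], [-44, -284, -2], [-44, -284, -2], [-44, -284, -2]], "yaw": [0.457, 0.457, 0.457, 0.457, 0.457, 0.457, 0.457, 0.457], "jaw": [-0.2, -0.2, -0.2, -0.2, -0.2, -0.2, -0.2, -0.2]}}

```text
t: 17.5
eef_pos: [0.4558, 0.0419, 0.1508]
ee_rot: [180.0, 0.0, -21.6]
ft_force: [0.1, 0.4, -0.3]
width: 0.0514
```

```bash
python3 - <<'E'
from st import *
r=look("w9")
c=min(r,key=lambda r:np.hypot(r[1][0]-456,r[1][1]-44)); print(c)
goto([c[1][0]/1000,c[1][1]/1000,.026],c[3])
E
```

```text
w (2514, array([447.9, -41.4]), array([56.2, 26.8]), -73.1, 25.5)
w (2150, array([455.5,  43.8]), array([55.9, 25.9]), -21.4, 25.6)
t (155, array([448.7, -50.8]), array([39.2, 26.3]), -73.8, 25.5)
(2150, array([455.5,  43.8]), array([55.9, 25.9]), -21.4, 25.6)
t 17.6 pos [0.4559 0.042  0.151 ] rot [179.9766   0.0195 -21.5999] w 0.0513
shift [ -1.   -1.6 125. ] turn -0.003
```

View pics/w9.png

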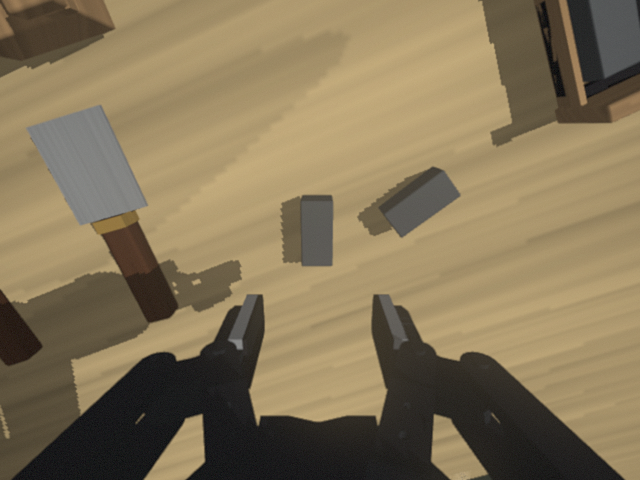

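The stone is at (317,230) beneath the tool and the path down is clear.

Emit:
{"method": "jog_arm", "body": {"travel": [[-1, -1.5, 60], [-1, -1.5, 110], [-1, -1.5, 125], [-1, -1.5, 125], [-1, -1.5, 125], [-1, -1.5, 125], [-1, -1.5, 125], [-1, -1.5, 125], [-1, -1.5, 80], [-1, -1.5, 20], [-1, -1.5, 20], [-1, -1.5, 20]], "yaw": [0, 0, 0, 0, 0, 0, 0, 0, 0, 0, 0, 0], "jaw": [-0.2, -0.2, -0.2, 1, 1, 1, 1, 1, 1, 1, 1, 1]}}

```text
t: 19.1
eef_pos: [0.4545, 0.0447, 0.1309]
ee_rot: [180.0, 0.0, -21.5]
ft_force: [-0.1, -0.0, -1.8]
width: 0.0247
```

```bash
python3 - <<'E'
from st import *
held()
goto([.527,-.2902,.09],4.7)
E
```

```text
held x [-28.  -27.    4.3  28.2  28.5] y [-11.7  11.6] z med 0.8 5964
t 19.15 pos [0.4541 0.0446 0.1302] rot [179.9303   0.1316 -21.4945] w 0.0247
shift [190.6 284.8  40.1] turn -0.457
```

Emit:
{"method": "jog_arm", "body": {"travel": [[190, 285, 0], [190, 285, 0], [190, 285, 0], [190, 285, 0], [190, 285, 0], [190, 285, 0], [190, 285, 20], [190, 285, 40], [190, 285, 40], [190, 285, 40]], "yaw": [-0.457, -0.457, -0.457, -0.457, -0.457, -0.457, -0.457, -0.457, -0.457, -0.457], "jaw": [1, 1, 1, 1, 1, 1, 1, 1, 1, 1]}}

```text
t: 20.4
eef_pos: [0.5275, -0.2899, 0.0908]
ee_rot: [-180.0, 0.1, 4.7]
ft_force: [0.5, 0.0, -0.7]
width: 0.025
```

```bash
python3 - <<'E'
from st import *
held()
goto([.5268,-.2902,.0405],4.7)
E
```

```text
held x [-27.7 -26.8   4.7  28.6  28.9] y [-11.8  11.6] z med 0.9 5967
t 20.45 pos [ 0.5279 -0.2901  0.0914] rot [179.9866  -0.0112   4.7037] w 0.0249
shift [-1.1  0.  50.9] turn 0.0
```

Emit:
{"method": "jog_arm", "body": {"travel": [[-1.5, 0, 25], [-1.5, 0, 44], [-1.5, 0, 50], [-1.5, 0, 50], [-1.5, 0, 50]], "yaw": [0, 0, 0, 0, 0], "jaw": [1, 1, 1, 1, 1]}}

```text
t: 21.08
eef_pos: [0.5268, -0.2906, 0.0424]
ee_rot: [179.9, -0.1, 4.7]
ft_force: [0.1, -0.1, -1.1]
width: 0.0244
```

Emit:
{"method": "jog_arm", "body": {"travel": [[0, 0, 0], [0, 0, 0], [0, 0, 0], [0, 0, -60], [0, 0, -108], [0, 0, -108], [0, 0, -108]], "yaw": [0, 0, 0, 0, 0, 0, 0], "jaw": [0.2, 0.2, 0.2, 0.2, -0.2, -0.2, -0.2]}}

```text
t: 21.95
eef_pos: [0.5256, -0.2899, 0.1488]
ee_rot: [-180.0, 0.0, 4.7]
ft_force: [-0.7, -1.2, -0.4]
width: 0.0511
```

```bash
python3 - <<'E'
from st import *
inpocket("w10")
goto([.4475,-.042,.15],107.2)
E
```

```text
pk (493, array([ 517.8, -180.9]), array([63.7, 31.8]), 6.0, 12.1)
pk (558, array([ 522.4, -235.5]), array([62.6, 32.9]), 4.7, 11.9)
pk (726, array([ 526.5, -290.1]), array([63. , 34.2]), 4.6, 11.7)
pk (2969, array([ 531.2, -344.9]), array([63.4, 33.1]), 5.0, 11.6)
stone (2474, array([ 518.3, -181.7]), array([56.1, 27. ]), 5.7, 37.6)
stone (2370, array([ 522.6, -236.1]), array([55.8, 26.2]), 4.7, 37.6)
stone (2360, array([ 527.2, -289.6]), array([56.2, 26.1]), 4.7, 37.6)
stone (2833, array([ 485.8, -266.3]), array([218.9,   2.1]), -85.4, 43.5)
t 22.0 pos [ 0.5252 -0.2897  0.148 ] rot [-179.9157    0.1282    4.6841] w 0.0512
shift [ -57.3 -253.3   -1.5] turn -1.789
```

View pics/w10.png

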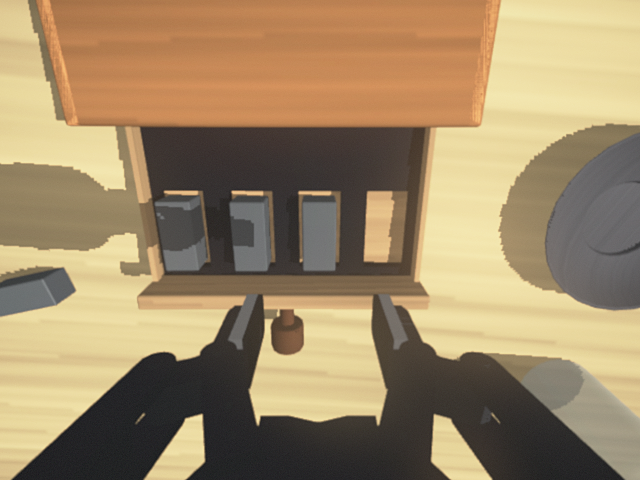

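Three stones are seated at (180,235), (250,235) and (319,235). On to the last one, turning the other way to suit its angle.

Emit:
{"method": "jog_arm", "body": {"travel": [[-57, -253, -2], [-57, -253, -2], [-57, -253, -2], [-57, -253, -2], [-57, -253, -2], [-57, -253, -2], [-57, -253, -2], [-57, -253, -2], [-57, -253, -2], [-57, -253, -2], [-57, -253, -2], [-57, -253, -2]], "yaw": [-1.789, -1.789, -1.789, -1.789, -1.789, -1.789, -1.789, -1.789, -1.789, -1.789, -1.789, -1.789], "jaw": [-0.2, -0.2, -0.2, -0.2, -0.2, -0.2, -0.2, -0.2, -0.2, -0.2, -0.2, -0.2]}}

```text
t: 23.5
eef_pos: [0.4481, -0.0427, 0.1505]
ee_rot: [-179.9, -0.0, 107.1]
ft_force: [0.3, 0.7, 0.8]
width: 0.0512
```

```bash
python3 - <<'E'
from st import *
r=look("w11")
c=min(r,key=lambda r:np.hypot(r[1][0]-448,r[1][1]+42)); print(c)
goto([c[1][0]/1000,c[1][1]/1000,.026],c[3]+180)
E
```

```text
w (2186, array([447.3, -41. ]), array([56. , 25.9]), -72.4, 25.4)
(2186, array([447.3, -41. ]), array([56. , 25.9]), -72.4, 25.4)
t 23.6 pos [ 0.4484 -0.0427  0.1509] rot [-179.9475   -0.0171  107.1366] w 0.0511
shift [  1.9  -0.4 124.9] turn -0.008
```

View pics/w11.png

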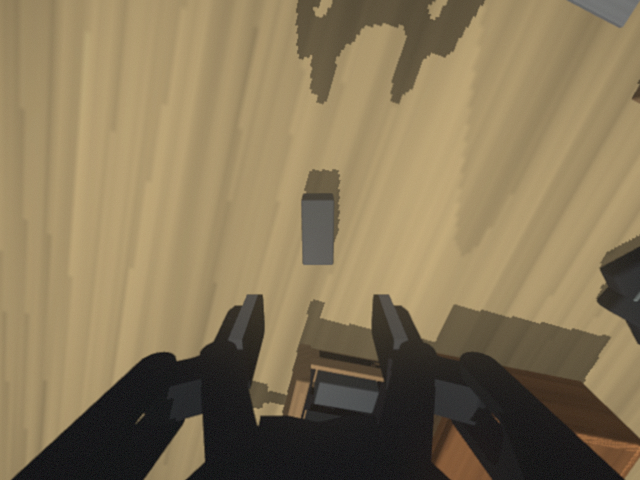

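The last stone is at (317,228), right beneath the tool.

Emit:
{"method": "jog_arm", "body": {"travel": [[2, 0, 60], [2, 0, 110], [2, 0, 124], [2, 0, 124], [2, 0, 124], [2, 0, 124], [2, 0, 124], [2, 0, 124], [2, 0, 80], [2, 0, 20], [2, 0, 20], [2, 0, 20]], "yaw": [-0.008, -0.008, -0.008, -0.008, -0.008, -0.008, -0.008, -0.008, -0.008, -0.008, -0.008, -0.008], "jaw": [-0.2, -0.2, -0.2, 1, 1, 1, 1, 1, 1, 1, 1, 1]}}

```text
t: 25.1
eef_pos: [0.4474, -0.0407, 0.1309]
ee_rot: [-180.0, -0.0, 107.6]
ft_force: [-0.6, 0.4, -1.3]
width: 0.0246
```

```bash
python3 - <<'E'
from st import *
held()
goto([.5313,-.3440,.1],4.7)
E
```

```text
held x [-28.7 -27.8   3.6  28.   28.4] y [-11.8  11.8] z med 2.0 5822
t 25.15 pos [ 0.4469 -0.0407  0.1302] rot [-179.8649   -0.0567  107.6469] w 0.0249
shift [-314.7  -11.5   29.9] turn 1.797
```

Emit:
{"method": "jog_arm", "body": {"travel": [[-315, -12, 0], [-315, -12, 0], [-315, -12, 0], [-315, -12, 0], [-315, -12, 0], [-315, -12, 0], [-315, -12, 0], [-315, -12, 0], [-315, -12, 0], [-315, -12, 0], [-315, -12, 30], [-315, -12, 30]], "yaw": [1.797, 1.797, 1.797, 1.797, 1.797, 1.797, 1.797, 1.797, 1.797, 1.797, 1.797, 1.797], "jaw": [1, 1, 1, 1, 1, 1, 1, 1, 1, 1, 1, 1]}}

```text
t: 26.65
eef_pos: [0.5297, -0.343, 0.097]
ee_rot: [-179.7, 0.4, 4.7]
ft_force: [-0.0, 0.1, -0.4]
width: 0.0249
```

```bash
python3 - <<'E'
from st import *
held()
inpocket()
goto([.5313,-.3437,.0445],4.7)
E
```

```text
held x [-29.5 -28.5   3.   27.3  27.6] y [-11.8  11.6] z med 1.9 5836
pk (490, array([ 522. , -189.1]), array([69.1, 27.8]), 27.6, 14.6)
pk (585, array([ 522.1, -235. ]), array([63.4, 30.9]), 6.2, 12.7)
pk (744, array([ 526.4, -289.3]), array([62.7, 32.6]), 5.1, 11.9)
pk (1941, array([ 546.4, -342.7]), array([34.2, 30.9]), -85.6, 11.7)
stone (3833, array([ 518.3, -182. ]), array([56.1, 28.2]), 5.3, 37.6)
stone (3622, array([ 522.7, -236.7]), array([55.8, 26.9]), 4.4, 37.6)
stone (3454, array([ 527.5, -289.8]), array([55.7, 26.3]), 5.1, 37.6)
stone (3577, array([ 482.6, -230.9]), array([148.9,   3.3]), -85.1, 43.7)
t 26.75 pos [ 0.5317 -0.3443  0.1001] rot [-179.9088    0.1206    4.6882] w 0.0247
shift [-0.2 -0.6 55.6] turn -0.0
```

Emit:
{"method": "jog_arm", "body": {"travel": [[0, -1, 25], [0, -1, 48], [0, -1, 56], [0, -1, 56], [0, -1, 56]], "yaw": [0, 0, 0, 0, 0], "jaw": [1, 1, 1, 1, 1]}}

```text
t: 27.38
eef_pos: [0.5328, -0.3441, 0.0465]
ee_rot: [179.9, -0.1, 4.7]
ft_force: [1.2, 0.5, -1.0]
width: 0.0248
```

Emit:
{"method": "jog_arm", "body": {"travel": [[0, 0, 0], [0, 0, 0], [0, 0, 0], [0, 0, -60], [0, 0, -108], [0, 0, -108], [0, 0, -108]], "yaw": [0, 0, 0, 0, 0, 0, 0], "jaw": [0.2, 0.2, 0.2, 0.2, -0.2, -0.2, -0.2]}}

```text
t: 28.25
eef_pos: [0.5315, -0.3433, 0.1528]
ee_rot: [-180.0, 0.1, 4.7]
ft_force: [-0.5, -0.3, -0.8]
width: 0.0511
```

```bash
python3 - <<'E'
from st import *
inpocket("w12")
goto([.4415,-.2705,.15],4.7)
E
```

```text
pk (404, array([ 517.8, -180.1]), array([63.1, 30.3]), 5.6, 13.4)
pk (447, array([ 522.3, -234.6]), array([63.1, 32.4]), 5.7, 12.3)
pk (531, array([ 526.7, -289.3]), array([63. , 32.9]), 5.0, 11.8)
pk (703, array([ 530.9, -343.9]), array([62.8, 34.2]), 4.7, 11.7)
stone (2443, array([ 518.4, -181.8]), array([55.6, 27.5]), 5.0, 37.6)
stone (2266, array([ 532. , -343.3]), array([55.5, 26.1]), 4.6, 37.6)
stone (2377, array([ 522.4, -236.3]), array([56.1, 26.8]), 4.8, 37.6)
stone (2279, array([ 527.5, -289.7]), array([55.4, 26.2]), 4.8, 37.6)
stone (2774, array([ 485.6, -266.4]), array([219.3,   2.4]), -85.4, 43.6)
t 28.3 pos [ 0.5312 -0.3431  0.1519] rot [-179.9022    0.1294    4.6834] w 0.0511
shift [-83.4 -79.6   2.2] turn -0.0
```

View pics/w12.png

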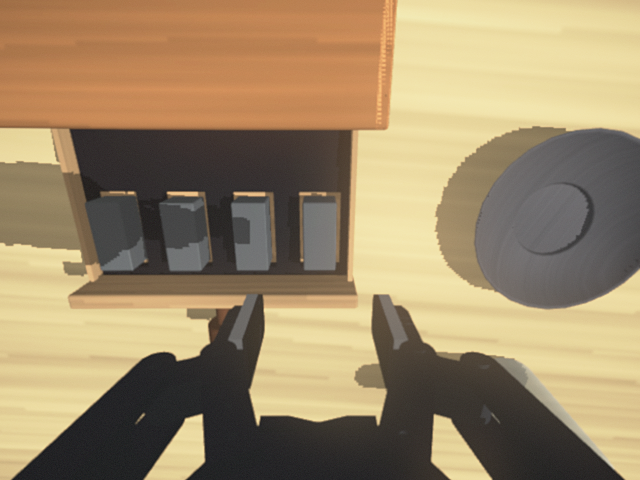

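All four stones are seated at (115,235), (183,235), (252,235) and (320,235). I'll go back to the knob and shut the drawer.

Emit:
{"method": "jog_arm", "body": {"travel": [[-83, -80, 0], [-83, -80, 0], [-83, -80, 0], [-83, -80, 60], [-83, -80, 110], [-83, -80, 121], [-83, -80, 121], [-83, -80, 121], [-83, -80, 121], [-83, -80, 121], [-83, -80, 121]], "yaw": [0, 0, 0, 0, 0, 0, 0, 0, 0, 0, 0], "jaw": [-0.2, -0.2, -0.2, -0.2, -0.2, -0.2, 1, 1, 1, 1, 1], "grip_force": 30}}

```text
t: 29.68
eef_pos: [0.4432, -0.2708, 0.033]
ee_rot: [180.0, -0.1, 4.7]
ft_force: [0.7, 2.8, -1.5]
width: 0.0268
```

Emit:
{"method": "jog_arm", "body": {"travel": [[15, 0, 0], [35, 0, 0], [55, 0, 0], [75, 0, 0], [90, 0, 0], [100, 0, 0], [110, 0, 0], [118, 0, 0], [118, 0, 0]], "yaw": [0, 0, 0, 0, 0, 0, 0, 0, 0], "jaw": [1, 1, 1, 1, 1, 1, 1, 1, 1]}}

```text
t: 30.8
eef_pos: [0.5621, -0.2611, 0.033]
ee_rot: [179.9, -0.2, 4.7]
ft_force: [1.0, 2.9, 4.9]
width: 0.0268
```

Emit:
{"method": "jog_arm", "body": {"travel": [[3, 0, 0], [6, 0, 0], [8, 0, 0], [9, 0, 0], [9, 0, 0]], "yaw": [0, 0, 0, 0, 0], "jaw": [1, 1, 1, 1, 1]}}

```text
t: 31.42
eef_pos: [0.5693, -0.2605, 0.0329]
ee_rot: [180.0, -0.0, 4.7]
ft_force: [-1.9, 2.0, 5.3]
width: 0.027
```

Emit:
{"method": "jog_arm", "body": {"travel": [[1, 0, 0], [2, 0, 0], [3, 0, 0], [3, 0, 0]], "yaw": [0, 0, 0, 0], "jaw": [1, 1, 1, 1]}}

```text
t: 31.92
eef_pos: [0.5722, -0.2603, 0.033]
ee_rot: [180.0, -0.0, 4.7]
ft_force: [-0.3, 2.2, 6.7]
width: 0.0271
```

Emit:
{"method": "jog_arm", "body": {"travel": [[1, 0, 0], [2, 0, 0], [3, 0, 0], [3, 0, 0]], "yaw": [0, 0, 0, 0], "jaw": [1, 1, 1, 1]}}

```text
t: 32.42
eef_pos: [0.5748, -0.2601, 0.0329]
ee_rot: [180.0, 0.0, 4.7]
ft_force: [-2.5, 0.9, 6.3]
width: 0.0268
```

```bash
python3 - <<'E'
from h import *
p,d,W=cloud("scene","s13"); s=env.sense(); print(s['eef_pos'],s['ft_force'])
cv2.imwrite("pics/s13c.png",cv2.resize(p[220:380,200:400,::-1],None,fx=3,fy=3))
E
```

```text
[ 0.5748 -0.2601  0.033 ] [-2.4668  1.8821  7.4073]
```

View pics/s13c.png

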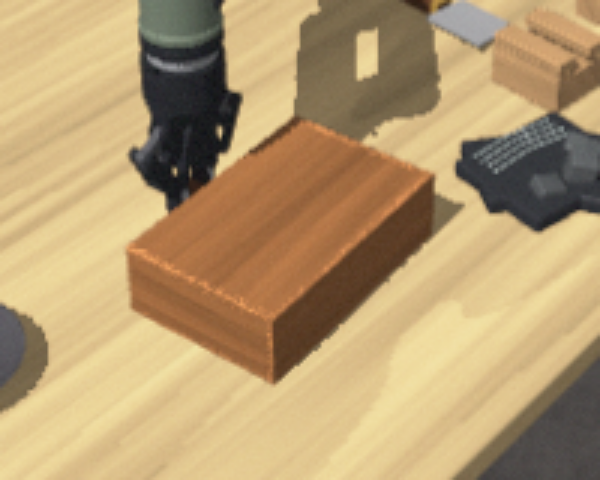

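Emit:
{"method": "jog_arm", "body": {"travel": [[1, 0, 0], [2, 0, 0], [3, 0, 0], [3, 0, 0]], "yaw": [0, 0, 0, 0], "jaw": [1, 1, 1, 1]}}

```text
t: 32.98
eef_pos: [0.5748, -0.26, 0.0329]
ee_rot: [-180.0, 0.4, 4.7]
ft_force: [-9.4, 0.3, 11.5]
width: 0.027
```

Position has stalled and the force is rising, so the drawer is at its stop. I'll release, rise and look.

Emit:
{"method": "jog_arm", "body": {"travel": [[-2, 0, 0], [-2, 0, 0], [-2, 0, 0], [-2, 0, 0], [-2, 0, -60], [-2, 0, -120], [-62, 0, -150], [-62, 0, -150], [-62, 0, -150]], "yaw": [0, 0, 0, 0, 0, 0, 0, 0, 0], "jaw": [1, -0.2, -0.2, -0.2, -0.2, -0.2, -0.2, -0.2, -0.2]}}

```text
t: 34.1
eef_pos: [0.5165, -0.2647, 0.1823]
ee_rot: [180.0, -0.0, 4.7]
ft_force: [0.4, 0.0, 0.4]
width: 0.0513
```

```bash
python3 - <<'E'
from h import *
p,d,W=cloud("wrist","w14")
a=np.radians(4.7);u=np.array([np.cos(a),np.sin(a)]);v=np.array([-u[1],u[0]])
o=np.array([.6839,-.2522])
L=np.dstack([(W[...,:2]-o)@u,(W[...,:2]-o)@v,W[...,2]])*1000
for y0 in (-90,-50,40,80):
    m=(abs(L[...,1]-y0)<10)&(L[...,0]>-110)&(L[...,0]<-40)
    q=L[m]; f=q[(q[:,2]>45)&(q[:,2]<62)]; c=q[q[:,2]>66]
    print(y0,"drawer front x",np.round(np.percentile(f[:,0],[2,50,98]),1),len(f),"chest front x",np.round(c[:,0].min(),1))
print([(r['p'],r['xyz']) for r in env.pinpoint("wrist","knob")])
p,d,W=cloud("top","t14")
print("scr");[print(r) for r in rects(W,.006,.034,(.35,.63,.12,.45),30)]
print("h");[print(r) for r in rects(W,.015,.034,(.35,.63,.12,.45),30)]
print("holders");[print(r) for r in rects(W,.05,.075,(.6,.8,.09,.45),30)]
goto([.5,.2,.2],-5.8)
E
```

```text
Traceback (most recent call last):
IndexError: index -1 is out of bounds for axis 0 with size 0
```

View pics/w14.png

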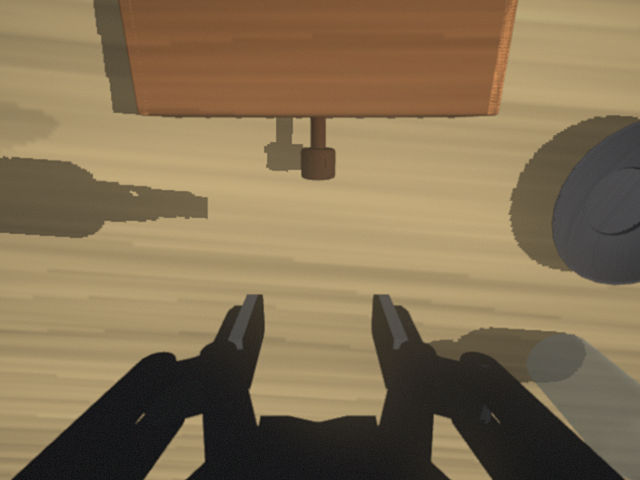

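Drawer front is flush with only the knob at (318,160) protruding, so it is shut. Now the wide scraper.

```bash
python3 - <<'E'
from h import *
p,d,W=cloud("top","t14")
print("scr");[print(r) for r in rects(W,.006,.034,(.35,.63,.12,.45),30)]
print("h");[print(r) for r in rects(W,.018,.034,(.35,.63,.12,.45),30)]
print("holders");[print(r) for r in rects(W,.05,.075,(.6,.8,.09,.45),30)]
print([(r['p'],r['xyz']) for r in env.pinpoint("top","knob")])
goto([.5,.2,.18],-5.8)
E
```

```text
scr
(848, array([526.5, 345.5]), array([180.5,  43.5]), -0.8, 14.8)
(1062, array([516.6, 194.9]), array([181.2,  60.5]), -5.3, 14.0)
h
(318, array([486.3, 345.6]), array([96.8, 25.1]), -1.3, 21.7)
(318, array([477.7, 198.9]), array([99.8, 24.2]), -6.1, 21.7)
holders
(384, array([695.1, 181.6]), array([90.3, 28.8]), -5.0, 62.3)
(387, array([690.5, 131.3]), array([91.1, 28.1]), -5.5, 62.2)
(469, array([686.2, 376.8]), array([91.2, 34.2]), -2.3, 62.5)
(470, array([683.5, 310.8]), array([89.8, 33.5]), -1.8, 62.4)
[(0.6, [0.566, -0.2591, 0.0358])]
t 34.25 pos [ 0.517  -0.2644  0.181 ] rot [-179.9421    0.0752    4.714 ] w 0.051
shift [  21.2 -464.2    1.4] turn 0.184
```

Emit:
{"method": "jog_arm", "body": {"travel": [[21, -464, 0], [21, -464, 0], [21, -464, 0], [21, -464, 0], [21, -464, 0], [21, -464, 0], [21, -464, 0], [21, -464, 0], [21, -464, 0], [21, -464, 0], [21, -464, 0]], "yaw": [0.184, 0.184, 0.184, 0.184, 0.184, 0.184, 0.184, 0.184, 0.184, 0.184, 0.184], "jaw": [-0.2, -0.2, -0.2, -0.2, -0.2, -0.2, -0.2, -0.2, -0.2, -0.2, -0.2]}}

```text
t: 35.62
eef_pos: [0.4997, 0.1985, 0.182]
ee_rot: [180.0, 0.0, -5.9]
ft_force: [0.5, 0.4, -0.3]
width: 0.0514
```

```bash
cat > sc.py <<'E'
from st import *
def hold(W):
    return rects(W,.055,.075,(.6,.78,.08,.45),150)
E
python3 - <<'E'
from sc import *
p,d,W=cloud("wrist","w15")
print("h");[print(r) for r in rects(W,.018,.034,(.35,.63,.12,.45),200)]
print("all");[print(r) for r in rects(W,.006,.034,(.35,.63,.12,.45),200)]
print("blade");[print(r) for r in rects(W,.006,.0165,(.35,.63,.12,.45),200)]
print("hold");[print(r) for r in hold(W)]
goto([.5,.2,.18],-5.8)
E
```

```text
h
(2551, array([479.4, 201. ]), array([98.4, 24. ]), -5.4, 21.5)
(2655, array([488.6, 347.6]), array([98.6, 26.1]), -0.9, 21.5)
all
(9294, array([519. , 197.1]), array([178. ,  60.1]), -5.5, 12.5)
(7909, array([528.2, 346.7]), array([178.8,  41.6]), -1.7, 12.7)
blade
(6712, array([567.8, 192.4]), array([79.9, 60.1]), -5.5, 12.1)
(5156, array([528.2, 346.7]), array([178.8,  41.6]), -1.7, 12.1)
hold
(2657, array([658.8, 378.5]), array([33.1, 32.2]), 88.8, 62.2)
(2893, array([654.7, 313.7]), array([33.7, 29. ]), 88.5, 62.4)
(478, array([654. , 187.4]), array([27. ,  4.8]), 84.1, 61.7)
(452, array([648.9, 137.2]), array([27.4,  4.9]), 82.5, 61.7)
t 35.67 pos [0.4997 0.1985 0.1821] rot [179.9743   0.0175  -5.9475] w 0.0512
shift [ 0.1 -1.6  2.1] turn -0.003
```

View pics/w15.png

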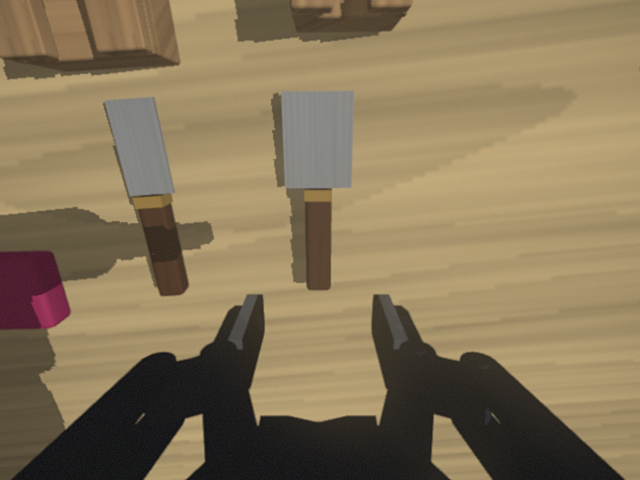

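The wide scraper lies under the tool: handle (318,240), blade (317,140). I'll grip the handle near the blade end.

Emit:
{"method": "jog_arm", "body": {"travel": [[1.5, -0.5, 60], [1.5, -0.5, 115], [1.5, -0.5, 155], [1.5, -0.5, 168], [1.5, -0.5, 168], [1.5, -0.5, 168], [1.5, -0.5, 168], [1.5, -0.5, 168], [1.5, -0.5, 168], [1.5, -0.5, 168]], "yaw": [-0.008, -0.008, -0.008, -0.008, -0.008, -0.008, -0.008, -0.008, -0.008, -0.008], "jaw": [-0.2, -0.2, -0.2, -0.2, -0.2, 1, 1, 1, 1, 1], "grip_force": 70}}

```text
t: 36.92
eef_pos: [0.5025, 0.2002, 0.0164]
ee_rot: [-179.9, -0.2, -5.4]
ft_force: [-0.0, -0.8, 6.4]
width: 0.0224
```

Emit:
{"method": "jog_arm", "body": {"travel": [[0, 0, -30], [0, 0, -80], [0, 0, -120], [0, 0, -120], [0, 0, -120]], "yaw": [0, 0, 0, 0, 0], "jaw": [1, 1, 1, 1, 1]}}

```text
t: 37.55
eef_pos: [0.5004, 0.1997, 0.134]
ee_rot: [180.0, 0.0, -5.4]
ft_force: [-0.4, -0.5, -2.3]
width: 0.0222
```

```bash
cat >> sc.py <<'E'
def blade(W,T,z0=-12,z1=15,fn=None,hw=45):
    """held blade in tool coords (mm): edges, centreline, plane"""
    L=((W-T[:3,3])@T[:3,:3])*1000
    with np.errstate(invalid='ignore'):
        m=(L[...,0]>32)&(L[...,0]<135)&(abs(L[...,1])<hw)&(L[...,2]>z0)&(L[...,2]<z1)
    n,lab,st,_=cv2.connectedComponentsWithStats(m.astype(np.uint8))
    q=L[lab==1+np.argmax(st[1:,4])]
    A=np.c_[q[:,0],q[:,1],np.ones(len(q))]; k=np.linalg.lstsq(A,q[:,2],rcond=None)[0]
    c,wh,a=cv2.minAreaRect(q[:,:2].astype(np.float32)); 
    if wh[0]<wh[1]: wh=wh[::-1]; a+=90
    a=(a+90)%180-90
    x1=np.percentile(q[:,0],99.8)
    print("blade n",len(q),"rect c",np.round(c,1),np.round(wh,1),"ang(tool)",round(a,2),"tip x",round(x1,1))
    print(" tool z = %.3f x + %.3f y + %.1f ; z at x=40: %.1f, at 110: %.1f"%(k[0],k[1],k[2],k[0]*40+k[2],k[0]*110+k[2]))
    return q
E
python3 - <<'E'
from sc import *
s,T=pose(); p,d,W=cloud("wrist","w16"); blade(W,T)
print(s['eef_pos'],s['ee_rot'],s['width'])
print("hold");[print(r) for r in hold(W)]
E
```

```text
blade n 29254 rect c [69.2 -1.1] [74.3 60.7] ang(tool) -0.02 tip x 106.1
 tool z = 0.005 x + -0.001 y + 4.2 ; z at x=40: 4.4, at 110: 4.7
[0.5004 0.1997 0.134 ] [179.9764   0.0411  -5.3933] 0.02223811106751024
hold
(2326, array([647.4, 314.2]), array([34. , 14.6]), 88.6, 62.2)
```

View pics/w16.png

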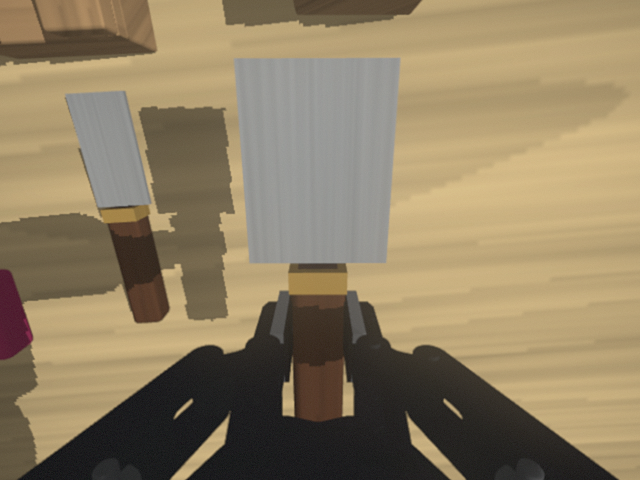

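Scraper is held level and straight, blade (317,160), 60.7 mm wide. I'll move it before the wide holder.

Emit:
{"method": "jog_arm", "body": {"travel": [[-4.5, -150, -6], [-4.5, -150, -6], [-4.5, -150, -6], [-4.5, -150, -6], [-4.5, -150, -6], [-4.5, -150, -6], [-4.5, -150, -6]], "yaw": [-0.058, -0.058, -0.058, -0.058, -0.058, -0.058, -0.058], "jaw": [1, 1, 1, 1, 1, 1, 1]}}

```text
t: 38.48
eef_pos: [0.5108, 0.3487, 0.1403]
ee_rot: [180.0, 0.0, -2.1]
ft_force: [0.7, -0.5, -1.3]
width: 0.0224
```

```bash
cat >> sc.py <<'E'
def lips(W,ylo,yhi):
    """edges of holder lips: fit front line and outer/inner side lines from top surface pts, world mm"""
    with np.errstate(invalid='ignore'):
        m=(W[...,2]>.055)&(W[...,2]<.072)&(W[...,0]>.61)&(W[...,0]<.78)&(W[...,1]>ylo)&(W[...,1]<yhi)
    n,lab,st,_=cv2.connectedComponentsWithStats(m.astype(np.uint8))
    P=[]
    for i in range(1,n):
        if st[i,4]<300: continue
        q=W[lab==i]*1000
        # per x-bin extreme y
        rows=[]
        for x in np.arange(q[:,0].min()+4,q[:,0].max()-4,2):
            s=q[abs(q[:,0]-x)<1]
            if len(s)>5: rows.append((x,s[:,1].min(),s[:,1].max()))
        rows=np.array(rows); f=[]
        for y in np.arange(q[:,1].min()+4,q[:,1].max()-4,2):
            s=q[abs(q[:,1]-y)<1]
            if len(s)>5: f.append((y,s[:,0].min()))
        f=np.array(f)
        l=[np.polyfit(rows[:,0],rows[:,j],1) for j in (1,2)]; ff=np.polyfit(f[:,0],f[:,1],1)
        print("lip n",len(q),"x range",rows[[0,-1],0].round(1),"ang lo/hi side",np.degrees(np.arctan([l[0][0],l[1][0]])).round(2),
          "ylo,yhi at x=650:",[round(float(np.polyval(k,650)),1) for k in l],"front ang",round(-np.degrees(np.arctan(ff[0])),2),"front x at mid",round(float(np.polyval(ff,f[:,0].mean())),1),"z",round(float(np.median(q[:,2])),1))
E
python3 - <<'E'
from sc import *
s,T=pose(); p,d,W=cloud("wrist","w17"); blade(W,T)
print(s['eef_pos'],s['ee_rot'],s['width'])
lips(W,.27,.43)
E
```

```text
blade n 29276 rect c [69.2 -1.1] [74.4 60.5] ang(tool) 0.03 tip x 106.1
 tool z = 0.004 x + -0.001 y + 4.2 ; z at x=40: 4.4, at 110: 4.7
[0.5108 0.3487 0.1403] [179.9831   0.0096  -2.1467] 0.02244333022753204
lip n 2077 x range [646.3 652.3] ang lo/hi side [-2.4  -1.13] ylo,yhi at x=650: [363.7, 396.1] front ang -1.82 front x at mid 642.8 z 62.3
lip n 2074 x range [643.8 649.8] ang lo/hi side [-2.35 -1.81] ylo,yhi at x=650: [298.5, 331.0] front ang -2.15 front x at mid 640.2 z 62.3
```

View pics/w17.png

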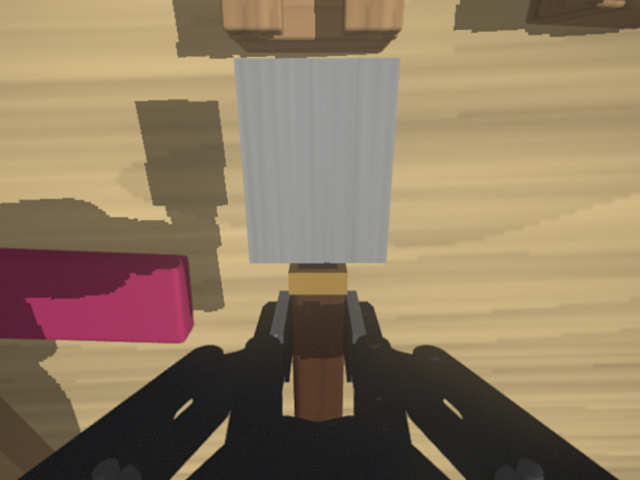

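The wide holder is straight ahead at (313,25) with blade tip about 24 mm short of it. I'll shift 2.7 mm sideways and lower to slot height.

Emit:
{"method": "jog_arm", "body": {"travel": [[0, -2.7, 40], [0, -2.7, 75], [0, -2.7, 90], [0, -2.7, 90], [0, -2.7, 90]], "yaw": [0, 0, 0, 0, 0], "jaw": [1, 1, 1, 1, 1]}}

```text
t: 39.15
eef_pos: [0.5118, 0.3529, 0.0517]
ee_rot: [-179.9, -0.1, -2.1]
ft_force: [-0.7, -0.2, -1.6]
width: 0.0221
```

```bash
python3 - <<'E'
from sc import *
s,T=pose(); p,d,W=cloud("wrist","w18"); blade(W,T)
print(s['eef_pos'],s['ee_rot'],s['width'],s['ft_force'])
p,d,W=cloud("top")
E
```

```text
blade n 29275 rect c [69.2 -1.1] [74.4 60.4] ang(tool) 0.01 tip x 106.1
 tool z = 0.004 x + -0.001 y + 4.2 ; z at x=40: 4.4, at 110: 4.7
[0.5118 0.3529 0.0517] [-179.9091   -0.1353   -2.0838] 0.022086951615965012 [-0.7121 -0.226  -1.582 ]
```

View pics/w18.png

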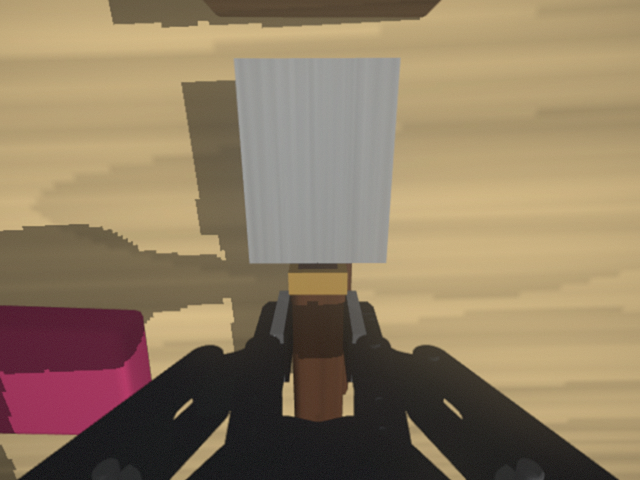

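```bash
python3 - <<'E'
from sc import *
s,T=pose(); print(s['eef_pos'],s['ee_rot'],s['ft_force'],s['qvel'])
E
```

```text
[0.5117 0.3528 0.0518] [-179.9069   -0.1408   -2.0763] [-0.6196 -0.47   -1.1329] [-0.1779  0.1111  0.3693 -0.1377 -0.1566 -0.0263]
```

Emit:
{"method": "jog_arm", "body": {"travel": [[0, 1.6, 1], [0, 1.6, 1], [8, 1.6, 1], [16, 1.6, 1], [16, 1.6, 1], [16, 1.6, 1]], "yaw": [0, 0, 0, 0, 0, 0], "jaw": [1, 1, 1, 1, 1, 1]}}

```text
t: 40.0
eef_pos: [0.5267, 0.35, 0.0491]
ee_rot: [180.0, 0.0, -2.1]
ft_force: [-0.4, -0.1, -1.7]
width: 0.0223
```

```bash
python3 - <<'E'
from sc import *
s,T=pose(); p,d,W=cloud("wrist","w19")
print(s['eef_pos'],s['ee_rot'],s['width'],s['ft_force'])
p,d,W=cloud("scene"); cv2.imwrite("pics/s19.png",cv2.resize(p[170:280,310:460,::-1],None,fx=5,fy=5))
E
```

```text
[0.5267 0.35   0.0491] [179.9823   0.0251  -2.0871] 0.022314715039770266 [-0.3632 -0.1359 -1.7382]
```

View pics/w19.png

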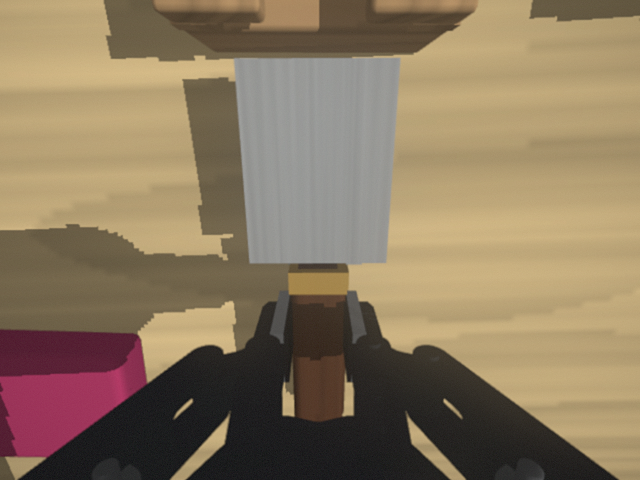

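View pics/s19.png

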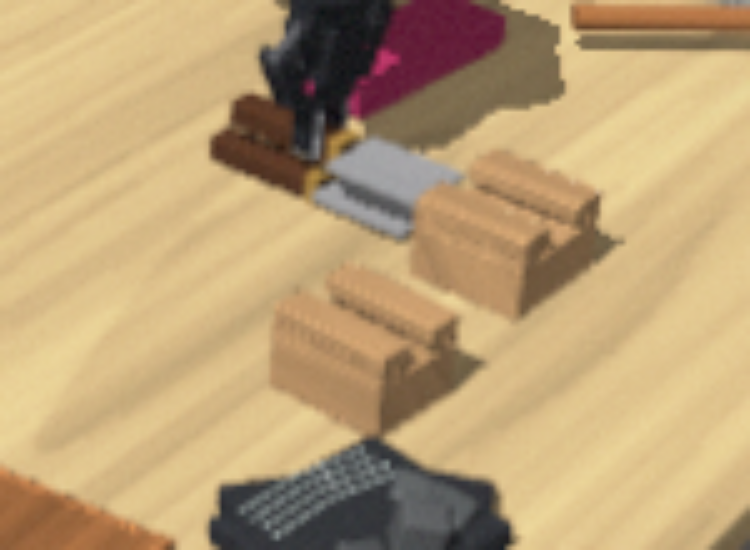

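```bash
python3 - <<'E'
from sc import *
s,T=pose(); p,d,W=cloud("wrist"); print(s['eef_pos'],s['ee_rot']); blade(W,T,hw=36)
lips(W,.27,.43)
# front face top/bottom & slot edges heights in front face region
m=(W[...,0]>.625)&(W[...,0]<.655)&(W[...,1]>.29)&(W[...,1]<.41)&(W[...,2]>.005)
q=W[m]*1000
for z in range(8,66,4):
    s_=q[(q[:,2]>=z)&(q[:,2]<z+4)]
    if len(s_)>10: print(z,len(s_),np.round(np.percentile(s_[:,0],[5,50]),1),np.round(np.percentile(s_[:,1],[1,99]),1))
E
```

```text
[0.5265 0.3501 0.0491] [179.9788   0.0248  -2.0701]
blade n 29261 rect c [69.2 -1.1] [74.3 60.4] ang(tool) 0.01 tip x 106.1
 tool z = 0.004 x + -0.001 y + 4.2 ; z at x=40: 4.4, at 110: 4.7Traceback (most recent call last):
  File "<stdin>", line 3, in <module>
  File "sc.py", line 38, in lips
    l=[np.polyfit(rows[:,0],rows[:,j],1) for j in (1,2)]; ff=np.polyfit(f[:,0],f[:,1],1)
                  ~~~~^^^^^
IndexError: too many indices for array: array is 1-dimensional, but 2 were indexed
```

Emit:
{"method": "jog_arm", "body": {"travel": [[0, -0.5, -1.4], [0, -0.5, -1.4], [6, -0.5, -1.4], [11, -0.5, -1.4], [15, -0.5, -1.4], [18, -0.5, -1.4], [18, -0.5, -1.4]], "yaw": [0, 0, 0, 0, 0, 0, 0], "jaw": [1, 1, 1, 1, 1, 1, 1]}}

```text
t: 41.02
eef_pos: [0.545, 0.3499, 0.0506]
ee_rot: [180.0, 0.0, -2.1]
ft_force: [-0.1, 0.8, -1.9]
width: 0.0223
```

```bash
python3 - <<'E'
from sc import *
s,T=pose(); p,d,W=cloud("wrist","w20")
print(s['eef_pos'],s['ee_rot'],s['width'],s['ft_force'])
E
```

```text
[0.545  0.3499 0.0506] [179.9936   0.0016  -2.0862] 0.022341430000308478 [-0.0623  0.8402 -1.8738]
```

View pics/w20.png

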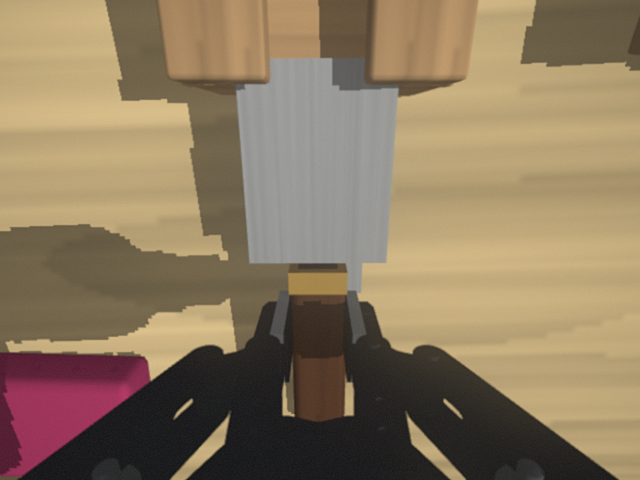

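The blade tip is in the slot with no contact force, entering between the lips at (300,75). I'll push on.

Emit:
{"method": "jog_arm", "body": {"travel": [[10, 0, 0], [20, 0, 0], [30, 0, 0], [40, 0, 0], [50, 0, 0], [58, 0, 0], [60, 0, 0], [60, 0, 0]], "yaw": [0, 0, 0, 0, 0, 0, 0, 0], "jaw": [1, 1, 1, 1, 1, 1, 1, 1]}}

```text
t: 42.08
eef_pos: [0.6046, 0.3477, 0.0506]
ee_rot: [180.0, 0.0, -2.1]
ft_force: [0.3, -0.4, -1.7]
width: 0.0221
```

Emit:
{"method": "jog_arm", "body": {"travel": [[2, 0, 0], [4, 0, 0], [6, 0, 0], [7, 0, 0], [8, 0, 0], [8, 0, 0]], "yaw": [0, 0, 0, 0, 0, 0], "jaw": [1, 1, 1, 1, 1, 1]}}

```text
t: 42.82
eef_pos: [0.6127, 0.3475, 0.0506]
ee_rot: [180.0, -0.0, -2.1]
ft_force: [-0.8, 0.8, -1.2]
width: 0.0224
```

Emit:
{"method": "jog_arm", "body": {"travel": [[1, 0, 0], [2, 0, 0], [3, 0, 0], [3, 0, 0]], "yaw": [0, 0, 0, 0], "jaw": [1, 1, 1, 1]}}

```text
t: 43.32
eef_pos: [0.6157, 0.3474, 0.0506]
ee_rot: [180.0, 0.0, -2.1]
ft_force: [0.2, 0.0, -1.3]
width: 0.0221
```

```bash
python3 - <<'E'
from sc import *
s,T=pose(); p,d,W=cloud("wrist","w21")
print(s['eef_pos'],s['ee_rot'],s['width'],s['ft_force'])
E
```

```text
[0.6157 0.3474 0.0506] [179.9925   0.0009  -2.074 ] 0.02206381188882419 [ 0.2073  0.0277 -1.2909]
```

View pics/w21.png

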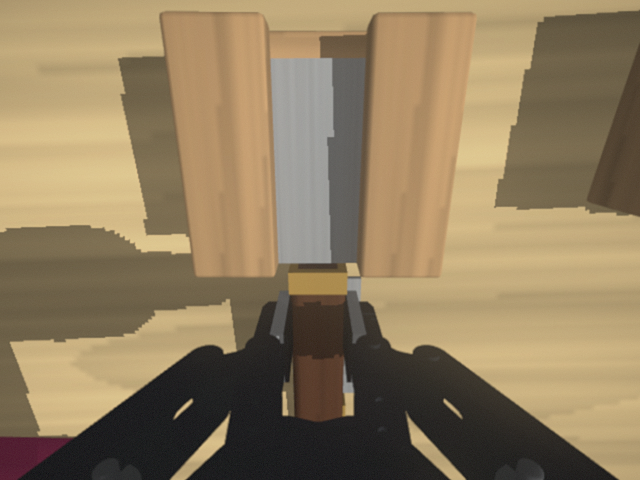

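Emit:
{"method": "jog_arm", "body": {"travel": [[0.7, 0, 0], [1.4, 0, 0], [2, 0, 0], [2, 0, 0]], "yaw": [0, 0, 0, 0], "jaw": [1, 1, 1, 1]}}

```text
t: 43.88
eef_pos: [0.6159, 0.3474, 0.0506]
ee_rot: [180.0, 0.2, -2.1]
ft_force: [-5.2, -0.3, 1.5]
width: 0.0223
```

Emit:
{"method": "jog_arm", "body": {"travel": [[0.7, 0, 0], [1.4, 0, 0], [2, 0, 0], [2, 0, 0]], "yaw": [0, 0, 0, 0], "jaw": [1, 1, 1, 1]}}

```text
t: 44.38
eef_pos: [0.616, 0.3474, 0.0506]
ee_rot: [179.9, 0.5, -2.1]
ft_force: [-10.6, 0.7, 4.5]
width: 0.0219
```

Firm contact at 10 N means it is home. I'll relax the push, release, rise and look.

Emit:
{"method": "jog_arm", "body": {"travel": [[-3.5, 0, 0], [-3.5, 0, 0], [-3.5, 0, 0], [-3.5, 0, 0], [-3.5, 0, 0], [-3.5, 0, -50], [-3.5, 0, -100], [-100, 0, -130], [-100, 0, -130], [-100, 0, -130], [-100, 0, -130]], "yaw": [0, 0, 0, 0, 0, 0, 0, 0, 0, 0, 0], "jaw": [1, 0.3, -0.1, -0.2, -0.2, -0.2, -0.2, -0.2, -0.2, -0.2, -0.2]}}

```text
t: 45.75
eef_pos: [0.5204, 0.351, 0.1807]
ee_rot: [-180.0, -0.1, -2.1]
ft_force: [-0.5, 0.1, -0.4]
width: 0.0513
```

```bash
python3 - <<'E'
from sc import *
s,T=pose(); p,d,W=cloud("wrist","w22")
print(s['eef_pos'],s['ee_rot'])
print("low");[print(r) for r in rects(W,.006,.034,(.35,.63,.12,.45),200)]
print("hi handle");[print(r) for r in rects(W,.040,.06,(.5,.64,.28,.42),200)]
print("mid>.018");[print(r) for r in rects(W,.018,.030,(.35,.63,.12,.45),200)]
E
```

```text
[0.5204 0.351  0.1807] [-179.99     -0.0603   -2.0676]
low
(209, array([578.4, 364.5]), array([79.6,  1.9]), -2.0, 12.0)
(3664, array([528.8, 344. ]), array([179.3,  31.4]), -6.7, 20.9)
hi handle
(4298, array([591.1, 349.6]), array([98.3, 24. ]), -1.8, 49.8)
mid>.018
(2429, array([488.8, 348.5]), array([98.4, 24.1]), -1.9, 21.5)
```

View pics/w22.png

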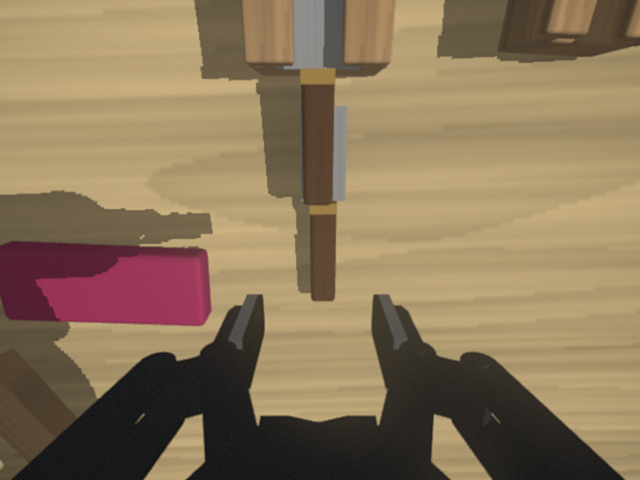

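The wide scraper is home, its handle (318,135) against the holder. The narrow scraper's handle is clear at (322,255), but its blade lies under the wide handle. I'll grip it, slide it back low, then lift.

Emit:
{"method": "jog_arm", "body": {"travel": [[-21.5, 3.6, 50], [-21.5, 3.6, 105], [-21.5, 3.6, 150], [-21.5, 3.6, 166.5], [-21.5, 3.6, 166.5], [-21.5, 3.6, 166.5], [-21.5, 3.6, 166.5], [-21.5, 3.6, 166.5], [-21.5, 3.6, 166.5], [-21.5, 3.6, 166.5]], "yaw": [0, 0, 0, 0, 0, 0, 0, 0, 0, 0], "jaw": [-0.2, -0.2, -0.2, -0.2, -0.2, 1, 1, 1, 1, 1]}}

```text
t: 47.05
eef_pos: [0.4995, 0.3489, 0.0163]
ee_rot: [-179.9, -0.2, -2.1]
ft_force: [-0.3, -0.3, 6.6]
width: 0.0223
```

Emit:
{"method": "jog_arm", "body": {"travel": [[0, 0, -3], [-5, 0, -3], [-30, 0, -3], [-60, 0, -3], [-95, 0, -4], [-98, 0, -60], [-98, 0, -115], [-98, 0, -115], [-98, 0, -115]], "yaw": [0, 0, 0, 0, 0, 0, 0, 0, 0], "jaw": [1, 1, 1, 1, 1, 1, 1, 1, 1]}}

```text
t: 48.18
eef_pos: [0.3993, 0.351, 0.1284]
ee_rot: [179.9, 0.1, -2.1]
ft_force: [0.0, -1.1, -2.1]
width: 0.0224
```

```bash
python3 - <<'E'
from sc import *
s,T=pose(); p,d,W=cloud("wrist","w23"); blade(W,T)
print(s['eef_pos'],s['ee_rot'],s['width'],s['ft_force'])
p,d,W=cloud("top")
print("hi handle");[print(r) for r in rects(W,.040,.06,(.5,.64,.28,.42),30)]
goto([.49,.175,.13],-5.5)
E
```

```text
blade n 24041 rect c [75.4 -0.5] [86.8 40.4] ang(tool) 0.37 tip x 118.4
 tool z = 0.038 x + -0.001 y + 1.1 ; z at x=40: 2.6, at 110: 5.3
[0.3993 0.351  0.1284] [179.9268   0.0813  -2.0704] 0.02240205883922975 [ 0.0232 -1.0531 -2.0808]
hi handle
(376, array([589.1, 347.1]), array([98.8, 24.8]), -1.6, 49.3)
t 48.27 pos [0.3991 0.3507 0.1274] rot [179.8399   0.1731  -2.0755] w 0.0222
shift [ 97.2 172.3  -2.5] turn 0.06
```

View pics/w23.png

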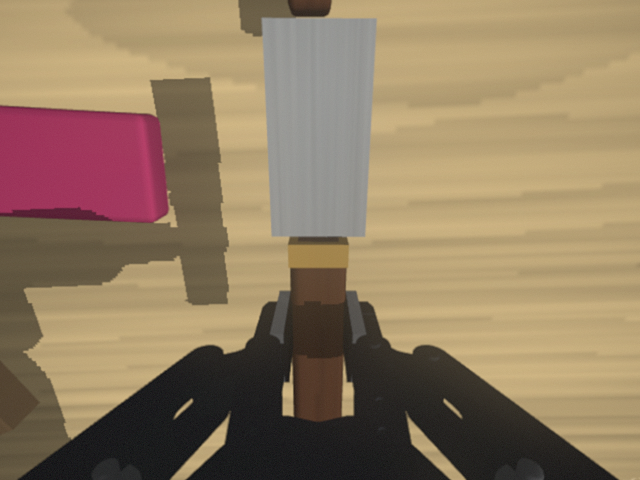

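Narrow scraper held straight, blade (320,130), and the wide one is undisturbed in its holder. Moving to the narrow holder.

Emit:
{"method": "jog_arm", "body": {"travel": [[30, 171, -12], [60, 171, -12], [110, 171, -12], [110, 171, -12], [110, 171, -12], [110, 171, -12], [110, 171, -12], [110, 171, -12]], "yaw": [0.058, 0.058, 0.058, 0.058, 0.058, 0.058, 0.058, 0.058], "jaw": [1, 1, 1, 1, 1, 1, 1, 1]}}

```text
t: 49.28
eef_pos: [0.5032, 0.1774, 0.1411]
ee_rot: [180.0, 0.0, -5.3]
ft_force: [0.1, -0.5, -1.9]
width: 0.0226
```

```bash
sed -i 's/L\[...,0\]>32/L[...,0]>xm/; s/fn=None,hw=45/fn=None,hw=45,xm=32/' sc.py; python3 - <<'E'
from sc import *
s,T=pose(); p,d,W=cloud("wrist","w24"); blade(W,T,xm=45)
print(s['eef_pos'],s['ee_rot'],s['width'])
lips(W,.10,.22)
E
```

```text
blade n 21279 rect c [81.8 -0.5] [73.8 40.2] ang(tool) 0.34 tip x 118.4
 tool z = 0.005 x + -0.001 y + 4.2 ; z at x=40: 4.4, at 110: 4.7
[0.5032 0.1774 0.1411] [179.9872   0.0292  -5.3199] 0.022557226686318852
```

View pics/w24.png

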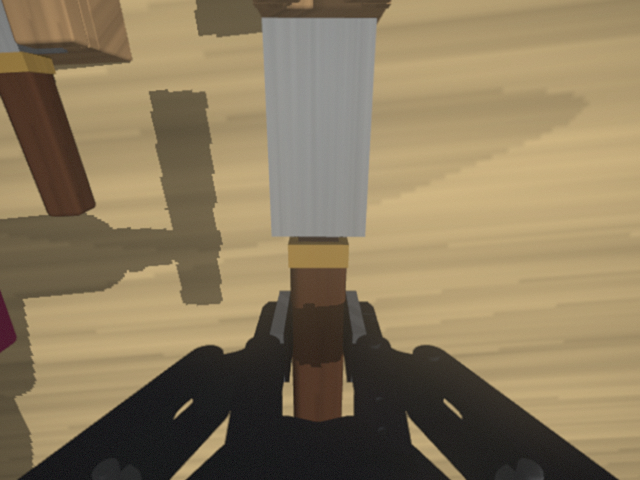

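Emit:
{"method": "jog_arm", "body": {"travel": [[0, 0, -50], [0, 0, -70], [0, 0, -70], [0, 0, -70]], "yaw": [0, 0, 0, 0], "jaw": [1, 1, 1, 1]}}

```text
t: 49.82
eef_pos: [0.503, 0.1767, 0.2101]
ee_rot: [179.9, 0.1, -5.4]
ft_force: [-0.0, 0.3, -1.6]
width: 0.0223
```

```bash
python3 - <<'E'
from sc import *
s,T=pose(); p,d,W=cloud("wrist","w25"); blade(W,T,xm=45)
print(s['eef_pos'],s['ee_rot'],s['width'])
lips(W,.10,.22)
E
```

```text
blade n 21265 rect c [81.9 -0.5] [73.9 40.4] ang(tool) 0.21 tip x 118.4
 tool z = 0.005 x + -0.001 y + 4.2 ; z at x=40: 4.4, at 110: 4.7
[0.503  0.1767 0.2101] [179.9481   0.1092  -5.3766] 0.02230805841155235
lip n 699 x range [661.5 665.5] ang lo/hi side [-5.48 -8.31] ylo,yhi at x=650: [174.0, 202.2] front ang -5.05 front x at mid 658.7 z 62.4
lip n 719 x range [657.1 663.1] ang lo/hi side [-8.5  -5.55] ylo,yhi at x=650: [124.0, 151.2] front ang -6.06 front x at mid 654.0 z 62.4
```

View pics/w25.png

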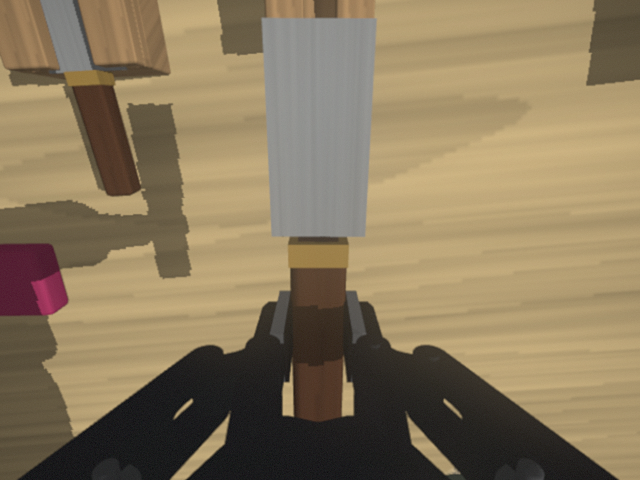

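Emit:
{"method": "jog_arm", "body": {"travel": [[0, 1, 55], [0, 1, 110], [0, 1, 150], [0, 1, 159], [0, 1, 159], [0, 1, 159], [0, 1, 159]], "yaw": [-0.004, -0.004, -0.004, -0.004, -0.004, -0.004, -0.004], "jaw": [1, 1, 1, 1, 1, 1, 1]}}

```text
t: 50.75
eef_pos: [0.5048, 0.1761, 0.0537]
ee_rot: [-179.9, -0.2, -5.2]
ft_force: [0.2, 0.1, -1.3]
width: 0.0227
```

```bash
python3 - <<'E'
from sc import *
s,T=pose(); p,d,W=cloud("wrist","w26"); q=blade(W,T,xm=45)
print(s['eef_pos'],s['ee_rot'],s['width'])
B=T[:3,:3]@np.array([.0819,-.0005,0])+T[:3,3]; print("blade c",B*1000,"line y",161.6-.0945*(B[0]*1000-660))
E
```

```text
blade n 21280 rect c [81.9 -0.6] [73.9 40.3] ang(tool) 0.23 tip x 118.4
 tool z = 0.005 x + -0.001 y + 4.2 ; z at x=40: 4.4, at 110: 4.7
[0.5048 0.1761 0.0537] [-179.9358   -0.1654   -5.1667] 0.022679539159826248
blade c [586.4232 169.1908  53.9016] line y 168.5530102450624
```

Emit:
{"method": "jog_arm", "body": {"travel": [[0, 0.5, 1], [6, 0.5, 1], [14, 0.5, 1], [14, 0.5, 1], [14, 0.5, 1], [14, 0.5, 1]], "yaw": [0, 0, 0, 0, 0, 0], "jaw": [1, 1, 1, 1, 1, 1]}}

```text
t: 51.55
eef_pos: [0.5175, 0.1739, 0.0511]
ee_rot: [180.0, 0.0, -5.2]
ft_force: [-0.3, -0.1, -1.5]
width: 0.0223
```

```bash
python3 - <<'E'
from sc import *
s,T=pose(); p,d,W=cloud("wrist","w27"); q=blade(W,T,xm=45)
print(s['eef_pos'],s['ee_rot'],s['width'])
B=T[:3,:3]@np.array([.0819,-.0005,0])+T[:3,3]; print("blade c",B*1000,"line y",161.6-.0945*(B[0]*1000-660))
E
```

```text
blade n 21281 rect c [81.8 -0.5] [73.9 40.3] ang(tool) 0.36 tip x 118.4
 tool z = 0.005 x + -0.001 y + 4.2 ; z at x=40: 4.4, at 110: 4.7
[0.5175 0.1739 0.0511] [179.9861   0.0222  -5.1677] 0.022326918856231587
blade c [599.1394 167.0658  51.0481] line y 167.3513240352912
```

View pics/w27.png

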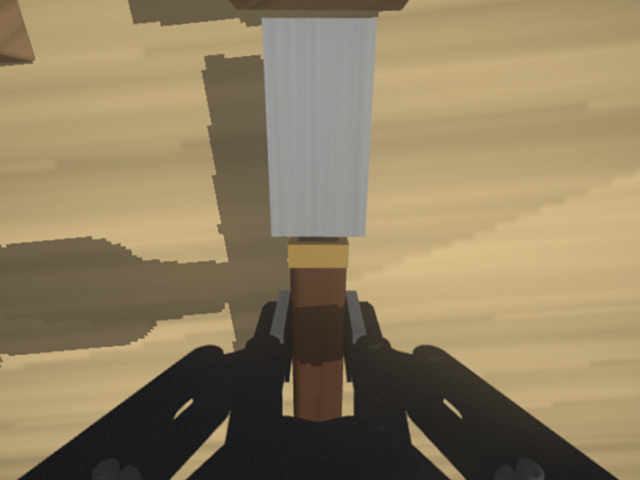

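Aligned within 0.3 mm of the slot line, holder face at (320,5). Inserting.

Emit:
{"method": "jog_arm", "body": {"travel": [[0, -0.2, 0.4], [6, -0.2, 0.4], [12, -0.2, 0.4], [17, -0.2, 0.4], [21, -0.1, 0.4], [24, 0, 0.4], [24, 0, 0.4]], "yaw": [0, 0, 0, 0, 0, 0, 0], "jaw": [1, 1, 1, 1, 1, 1, 1]}}

```text
t: 52.48
eef_pos: [0.5419, 0.1718, 0.0507]
ee_rot: [180.0, -0.0, -5.2]
ft_force: [-0.9, 0.8, -2.4]
width: 0.0221
```

```bash
python3 - <<'E'
from sc import *
s,T=pose(); p,d,W=cloud("wrist","w28")
print(s['eef_pos'],s['ee_rot'],s['width'],s['ft_force'])
B=T[:3,:3]@np.array([.0819,-.0005,0])+T[:3,3]; print("blade c",B*1000,"line y",161.6-.0945*(B[0]*1000-660))
E
```

```text
[0.5419 0.1718 0.0507] [179.9952  -0.0021  -5.177 ] 0.02211476403882894 [-0.8627  0.794  -2.441 ]
blade c [623.4623 164.892   50.7475] line y 165.05281280938948
```

View pics/w28.png

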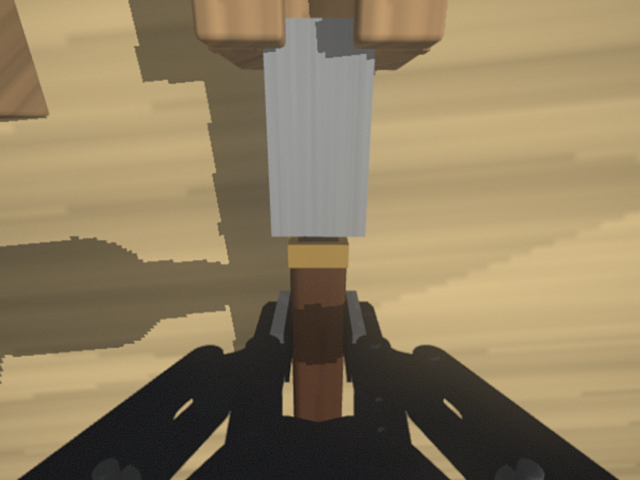

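The tip is inside between the lips at (320,40) without force; continuing.

Emit:
{"method": "jog_arm", "body": {"travel": [[10, 0, 0], [20, 0, 0], [30, 0, 0], [40, 0, 0], [50, 0, 0], [56, 0, 0], [60, 0, 0], [60, 0, 0]], "yaw": [0, 0, 0, 0, 0, 0, 0, 0], "jaw": [1, 1, 1, 1, 1, 1, 1, 1]}}

```text
t: 53.52
eef_pos: [0.6015, 0.1664, 0.0507]
ee_rot: [180.0, 0.0, -5.2]
ft_force: [-0.8, 0.7, -1.2]
width: 0.0222
```

Emit:
{"method": "jog_arm", "body": {"travel": [[2, 0, 0], [4, 0, 0], [6, 0, 0], [7, 0, 0], [8, 0, 0], [8, 0, 0]], "yaw": [0, 0, 0, 0, 0, 0], "jaw": [1, 1, 1, 1, 1, 1]}}

```text
t: 54.28
eef_pos: [0.6094, 0.1657, 0.0508]
ee_rot: [180.0, -0.0, -5.2]
ft_force: [0.2, 0.3, -1.1]
width: 0.0221
```

Emit:
{"method": "jog_arm", "body": {"travel": [[0.7, 0, 0], [1.4, 0, 0], [2, 0, 0], [2, 0, 0]], "yaw": [0, 0, 0, 0], "jaw": [1, 1, 1, 1]}}

```text
t: 54.78
eef_pos: [0.6114, 0.1655, 0.0507]
ee_rot: [180.0, 0.0, -5.2]
ft_force: [0.3, -0.2, -0.8]
width: 0.0224
```

Emit:
{"method": "jog_arm", "body": {"travel": [[0.7, 0, 0], [1.4, 0, 0], [2, 0, 0], [2, 0, 0]], "yaw": [0, 0, 0, 0], "jaw": [1, 1, 1, 1]}}

```text
t: 55.28
eef_pos: [0.6115, 0.1655, 0.0506]
ee_rot: [180.0, 0.2, -5.2]
ft_force: [-7.2, 0.8, 2.6]
width: 0.0223
```

Emit:
{"method": "jog_arm", "body": {"travel": [[0.7, 0, 0], [1.4, 0, 0], [2, 0, 0], [2, 0, 0]], "yaw": [0, 0, 0, 0], "jaw": [1, 1, 1, 1]}}

```text
t: 55.78
eef_pos: [0.6116, 0.1655, 0.0507]
ee_rot: [179.9, 0.5, -5.2]
ft_force: [-10.7, 1.8, 5.9]
width: 0.0222
```

Home. Now release, rise and retreat.

Emit:
{"method": "jog_arm", "body": {"travel": [[-3.5, 0, 0], [-3.5, 0, 0], [-3.5, 0, 0], [-3.5, 0, 0], [-3.5, 0, 0], [-3.5, 0, -50], [-3.5, 0, -100], [-100, 0, -150], [-100, 0, -170], [-100, 0, -170], [-100, 0, -170]], "yaw": [0, 0, 0, 0, 0, 0, 0, 0, 0, 0, 0], "jaw": [1, 0.3, -0.1, -0.2, -0.2, -0.2, -0.2, -0.2, -0.2, -0.2, -0.2]}}

```text
t: 57.15
eef_pos: [0.5161, 0.1742, 0.2206]
ee_rot: [180.0, -0.0, -5.2]
ft_force: [-0.1, -0.3, -0.8]
width: 0.0512
```

```bash
python3 - <<'E'
from sc import *
s,T=pose(); p,d,W=cloud("wrist","w29")
print(s['eef_pos'],s['ee_rot'])
print("handles");[print(r) for r in rects(W,.035,.06,(.5,.64,.10,.42),200)]
lips(W,.27,.43)
lips(W,.10,.22)
p,d,W=cloud("top","t29")
print("top handles");[print(r) for r in rects(W,.035,.06,(.5,.64,.10,.42),30)]
print("low");[print(r) for r in rects(W,.018,.034,(.35,.6,-.12,.45),30)]
for l in ["knob","scraper_wide","scraper_narrow","slot_wide","slot_narrow","carving","pan","case","bottle"]:
    print(l,[(round(x['p'],2),np.array(x['xyz'])) for x in env.pinpoint("top",l)][:2])
p,d,W=cloud("scene","s29")
E
```

```text
[0.5161 0.1742 0.2206] [179.9976  -0.0432  -5.1603]
handles
(3091, array([595.2, 168.2]), array([91.8, 24. ]), -5.5, 49.5)
(4095, array([590.6, 348.6]), array([99.4, 25.9]), -1.4, 49.1)
lip n 4381 x range [646.5 696.5] ang lo/hi side [-2.69 -3.75] ylo,yhi at x=650: [363.0, 396.0] front ang -1.3 front x at mid 642.9 z 62.4
lip n 4058 x range [643.7 691.7] ang lo/hi side [-2.47 -1.94] ylo,yhi at x=650: [297.8, 330.0] front ang -1.83 front x at mid 640.2 z 62.4
lip n 2016 x range [654.8 682.8] ang lo/hi side [-5.79 -5.39] ylo,yhi at x=650: [174.1, 201.1] front ang -4.66 front x at mid 651.7 z 62.4
lip n 2067 x range [650. 678.] ang lo/hi side [-7.39 -5.94] ylo,yhi at x=650: [124.1, 151.2] front ang -4.77 front x at mid 646.8 z 62.4
top handles
(261, array([598.2, 165.8]), array([82.7, 24.6]), -5.1, 49.8)
low
knob [(0.84, array([ 0.57  , -0.2603,  0.0362]))]
scraper_wide [(0.64, array([ 0.6805, -0.2513,  0.001 ]))]
scraper_narrow [(0.63, array([0.6006, 0.1663, 0.0367]))]
slot_wide [(0.62, array([0.6421, 0.3473, 0.0461]))]
slot_narrow [(0.72, array([0.6528, 0.1602, 0.0421])), (0.49, array([ 0.4669,  0.5575, -0.0004]))]
carving [(0.96, array([ 0.7895,  0.0212, -0.0026]))]
pan [(0.59, array([ 0.5573, -0.5388,  0.0025]))]
case [(0.7, array([ 0.4663,  0.559 , -0.0018]))]
bottle [(0.93, array([ 0.3749, -0.5428,  0.0016]))]
```

View pics/w29.png

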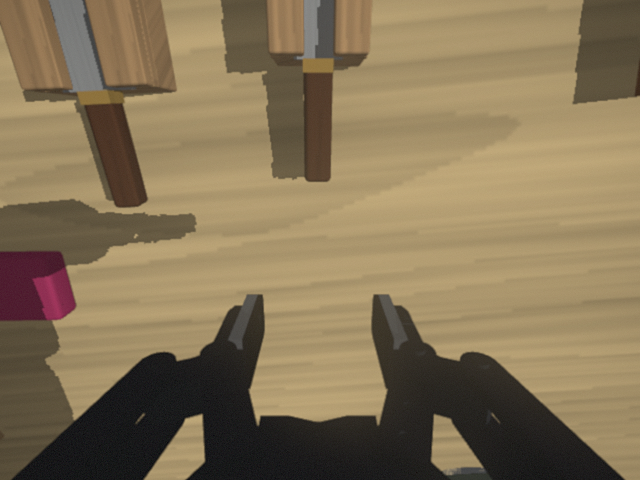

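View pics/t29.png

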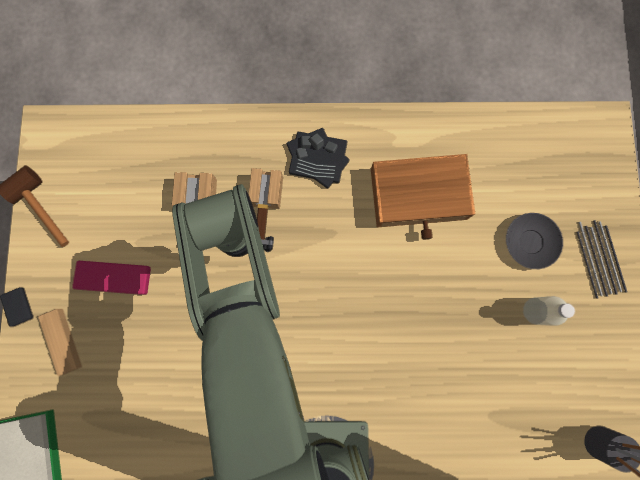

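View pics/s29.png

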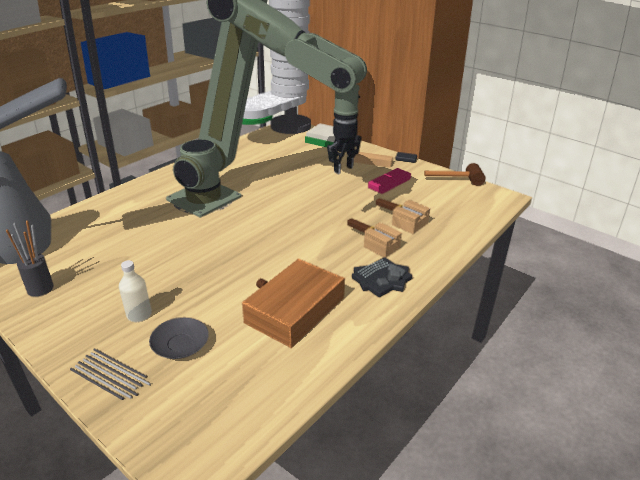

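Both handles sit against their holders at (115,150) and (318,120) in the wrist view. The chest is shut, no stones are left on the bench, and the bystanders have not moved. Handing in.

```bash
python3 - <<'E'
from cell import env
print(env.hand_in())
E
```

```text
the job is handed in; nothing more can be done
None
```

The bench is put away and the job is handed in, at about 57 s of the 210 s allowed. The hand-in reports no verdict, so what follows rests on my own last checks.

- **Stones:** I pulled the drawer out about 130 mm and laid all four stones in separate pockets. Their tops measured 37.6 mm above the bench (38 expected), within about 1 mm of the pocket centres and along them. That was before shutting; they cannot be seen since.
- **Drawer:** It was pushed in until it stopped under about 9 N. The front no longer sticks out past the chest, and the knob reads within about 1 mm of its shut position.
- **Scrapers:** Each was pushed home until contact at about 10 N, then let go. Afterwards both handles measured about 50 mm behind the slot mouth, in line with their slots and slightly drooped.
- **Bystanders and gripper:** Carving, pan, case and bottle read within about 5 mm of their starting places. The gripper is open and clear of everything.

**Checks that disagreed:**
- The top and wrist cameras differed by 1–2 mm throughout, so I used the wrist camera for fine alignment.
- In the last top view the arm covered the wide holder. The network's only "scraper_wide" report there was a false one, at the chest. The wide scraper's final position therefore comes from the wrist camera.

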